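# Torque the gooseneck foot's hold-down screw with the click key

### The arm

A 6-joint arm with a two-finger parallel gripper is mounted at the origin on the work surface. World frame = base frame: x ahead of the robot, y to its left, z up, the work surface at z = 0. Lengths are in m, angles in rad, forces in N, time in s.
With the tool pointing down it reaches from about 0.35 to 0.975 m from the base axis. Payload 4.9 kg.
Tool frame: the origin (TCP) lies at the very end of the fingers, on their centre line; the grasp point (between the pads) lies 19 mm behind it; z points along the fingers, x is the direction in which the jaws open and shut, and the axes are right-handed (so a half turn about z gives the same grasp; the last joint's range is limited). The gripper opens to 85 mm and grips with 20 to 120 N. Pads are 22 mm wide; open, the fingers measure 114 mm over their backs; the gripper's body (76 mm by 85 mm) begins 54 mm behind the grasp point. The pads swing forward as they close: fully open they stand 13 mm farther back than shut.
Start: joints at [1.197, 0.053, 1.613, -0, 1.476, -0.119], TCP at [0.158, 0.605, 0.201] pointing down, gripper open.
Joint ranges: [-3.01, 3.01], [-1.01, 2.22], [0.06, 2.58], [-1.02, 4.17], [0.09, 2.62], [-3.14, 3.14]. Speed limits (rad/s): [2.57, 2.57, 3.14, 3.14, 3.14, 3.14].

### API

Orientations are given as a rotation vector (axis times angle).
In Python, from station import ctrl, get_image, calibration, job gives the robot as it stands.
- The arm moves only by the tool jog_arm, never from a script. Its argument "deltas" is a list of rows, each a list of 3 entries, a list of its own where there are three numbers: the turn, a rotation vector about the tool's x, y, z in degrees, then the shift along the tool's x, y, z in m, then the finger opening in m, from 0 to 0.0854. In form: [[[ax, ay, az], [tx, ty, tz], gripper], ...]. A call has 1 to 12 rows; each row is the pose to reach, as a shift and turn from the pose commanded when the call began, along the tool's axes at that moment; what a row does not reach only later rows make up. A row lasts 1/12 s, in which the tool goes at most 41.7 mm and 7.16 degrees, less where a joint would pass 70% of its speed; a pose out of reach is approached as far as the arm can. A call with a gripper value outside its range is refused whole. The fingers move at their own pace and stop on an object; "squeeze" is the grip in N (left out, the last holds). Time passes only in rows, so rows that repeat a pose let the fingers close. It gives the time, the measured TCP pose, the force and the opening at its end, in the units of the state.
- ctrl.get_obs(): the state, without advancing time (a new reading comes with each control period).
- get_image(name): name is "scene" or "top" or "wrist"; returns the picture (400x640x3 uint8, red, green, blue); there is no depth.
- calibration(name): a dict with "mtx" (3x3 intrinsics, pixels), "origin" and "rotation" of the camera in the world; the wrist camera has in their place "tool_from_camera" (4x4, takes a point from camera to tool coordinates, whose origin is the TCP and whose axes are the tool frame's). Camera axes: x right, y up, looking along -z (the intrinsics and any distortion apply to the point x, -y, -z); pixel columns grow to the right and rows downward; lengths in m; the calibration is good to about 2 mm. A picture is of the moment at which its call begins: read the wrist's pose just before it. calibration takes no time and is no camera call.
- job.finish_job(): hands the job in, once; it reports no verdict.
The state is a dict: "t": time; "q": joint angles; "dq": joint speeds; "effort": joint torques, N m; "tool_pos": TCP position; "tool_rot": TCP orientation; "contact_force": force on the tool from outside, world axes, zero at the start; "wrist_torque": the same for the moment, N m; "opening": finger opening in m.
Only numpy, scipy, OpenCV 4.12 (cv2) and the standard library are available. Lean on these libraries where they do the work, as an engineer would, in place of code of your own. Each camera call takes 0.05 s, during which the arm holds its last target.

### The job

Take the blue T-handled click key from its wooden stand, put its socket right down over the loose brass square-headed screw on the gooseneck foot and turn it clockwise until the handle clicks over, then stop at once so the screw is not overtightened. Lift the key off and stand it back fully down in its wooden stand, and leave the microphone, the red adaptor and the glass dome where they are.

Things in the scene. Friction and masses are not known exactly. Their poses are not given: they have to be found in the camera images.
- key_handle (a point): Click key, 0.23 kg: steel square socket 26 x 26 mm outside at the foot, aluminium barrel with dark rings, dark blue T-bar on top. This point: centre of the T-bar, a box 90 mm long (x axis), 18 wide (y axis), 24 high, on the key's axis 92 mm above the socket's lower end. Under the bar 12 mm of neck (13 mm thick), then disc and barrel up to 27 mm thick. z up along the key.
- key_socket (a point): Centre of the open bottom end of the key's socket, on the key's axis; z up along the key, x and y normal to the socket's flats (and along and across the T-bar while the handle is not clicked over). The square opening is 17.4 mm across and 14 mm deep.
- clutch (a joint): The key's breakaway joint between T-bar and barrel, rad: 0 at rest, held by a preloaded spring until 0.50 N m clockwise (from above) is put on the handle; then it breaks over (clicks) and the torque falls, to 0.20 N m at 0.18 rad, a hard stop where it would rise again without limit. Springs back to 0 when eased. Anticlockwise it does not give.
- screw_head (a point): Brass flange screw, upright: square head 16 x 16 mm, 12 high, top 3.5 mm bevelled in to 11.8 mm, on a steel flange. This point: centre of the head, 6 mm above the flange; x and y normal to the flats, z up. Tightens clockwise from above: runs down against about 0.2 N m for an unknown 0.15 to 0.9 rad, then comes up hard and is tensioned. The socket has up to 0.1 rad of play each way on it.
- screw_seat (a point): Centre of the upper face of the screw's flange (34 mm diameter, 4 thick), at the foot of the square head, 30 mm above the shelf. The key is fully on when the socket's lower end rests on this flange.
- screw_tension (a joint): Tension of the screw, as the angle turned after coming up hard, rad: 0 while it runs down; begins at 0.33 N m and grows 1 rad per 1.13 N m, so the click at 0.50 N m leaves it at 0.13 to 0.18. Friction keeps it when the key is eased. Below 0.10 is loose, above 0.22 overtightened.
- foot: Satin nickel gooseneck foot on a rubber isolator, fixed to the black granite: a round-ended plate 155 x 60 mm, 14 mm high. Origin: on the shelf under the screw's axis. The plate runs from there towards its -y, where 95 mm away a silver gooseneck stub (up to 36 mm thick at its root, 24 above, 136 mm high) stands up; z up.
- stand_well (a point): Centre of the floor of the square well in the wooden key stand (fixed block 72 x 72 mm, 45 mm high): well 29 x 29 mm, 30 mm deep, floor 15 mm above the shelf; x and y normal to the well's walls, z up. The key stands in it at the start and at the end; it fits in any quarter turn.
- microphone: Satin nickel tube microphone standing upright, 52 mm diameter, 165 mm high, 0.42 kg. Origin: centre of its underside. Leave alone.
- adaptor: Red anodized barrel adaptor, standing, 22 mm diameter, 32 mm high. Origin: centre of its underside. Leave alone.
- dome: Smoky glass capsule dome on a brass ring, 44 mm diameter, 40 mm high. Origin: centre of its underside. Leave alone.
Things that resemble listed ones, but are neither listed nor needed, are in the scene too. There is more than one size of the part that bears stand_well; the job needs the middle-sized.

How it is judged:
On the way, in this order (a step that is already met when the one before it is completed fails the run):
1. the key's socket is fully down over the screw head, upright (distance between key_socket and screw_seat below 0.004 m and angle between key_socket's own z axis and vertical below 0.1 rad), for 0.2 s.
2. the handle clicks over on the tensioned screw (value of joint clutch above 0.06 rad and value of joint screw_tension above 0.1 rad and distance between key_socket and screw_seat below 0.006 m).
At the end, for the whole second after the job is handed in: The screw is left tensioned between 0.10 and 0.22 rad; the key stands at rest and upright (within 0.12 rad) in the stand's well, within 5 mm of its centre and its socket end within 4 mm of the well's floor, handle sprung back; everything released (value of joint screw_tension between 0.1 and 0.22 rad and horizontal distance between key_socket and stand_well below 0.005 m and z of key_socket in the frame of stand_well below 0.004 m and angle between key_socket's own z axis and vertical below 0.12 rad and value of joint clutch below 0.03 rad and linear speed of key below 0.02 m/s); the robot touches nothing.
It fails at once if the screw is overtightened (driven past the click, tension above 0.22 rad) (value of joint screw_tension above 0.22 rad).
It fails at once if the microphone is moved by more than 15 mm (distance of microphone from where it was at the start of the episode above 0.015 m).
It fails at once if the adaptor is moved by more than 15 mm (distance of adaptor from where it was at the start of the episode above 0.015 m).
It fails at once if the dome is moved by more than 15 mm (distance of dome from where it was at the start of the episode above 0.015 m).
It also fails if it takes over 72 s, if anything falls off the work surface, if the arm or the gripper's body presses on something with over 40 N, if the wrist force passes 120 N, or if a joint passes its speed limit or range.

## Working session

There is one attempt and no reset: what is moved stays moved. The work goes in short steps, Python scripts to look and compute and a tool call to move; the robot and the scene stay as the last step left them, time stands still between calls to the robot, and variables do not carry over. Pictures are saved under pics/ and viewed, and the job is handed in when it is done.

Besides the shell and the picture viewer there is one more tool, called after "Call:" as a command line: name --argument value ..., lists and objects as JSON in quotes. jog_arm: Moves the arm, as the interface text tells. Its arguments: {"type":"object","properties":{"deltas":{"type":"array","items":{"type":"array"}},"squeeze":{"type":"number"}},"required":["deltas"]}

```bash
ls; mkdir -p pics
cat > h.py <<'E'
import numpy as np, cv2
from station import ctrl, get_image, calibration, job
from scipy.spatial.transform import Rotation as R
def snap(n,f):
    im=get_image(n); cv2.imwrite('pics/'+f,im[:,:,::-1]); return im
def cam(n,obs=None):
    c=calibration(n)
    K=np.array(c['mtx'])
    if 'origin' in c: return K,np.array(c['origin']),np.array(c['rotation'])
    T=np.array(c['tool_from_camera']); o=obs
    Rt=R.from_rotvec(o['tool_rot']).as_matrix()
    return K,np.array(o['tool_pos'])+Rt@T[:3,3],Rt@T[:3,:3]
def ray(C,u,v):
    K,o,Rm=C
    d=np.linalg.inv(K)@np.array([u,v,1.]); d=np.array([d[0],-d[1],-d[2]])
    return o,Rm@d
def plane(C,u,v,z):
    o,d=ray(C,u,v); return o+d*(z-o[2])/d[2]
def proj(C,p):
    K,o,Rm=C
    c=Rm.T@(np.array(p)-o); q=K@np.array([c[0],-c[1],-c[2]]); return q[:2]/q[2]
E
python3 - <<'E'
from h import *
for n in ('scene','top','wrist'):
    print(n,calibration(n))
o=ctrl.get_obs();print(o)
for n in ('scene','top','wrist'): snap(n,n+'0.png')
E
```

```text
pics
scene {'mtx': array([[423.05950654,   0.        , 326.54360495],
       [  0.        , 423.05950654, 200.49548306],
       [  0.        ,   0.        ,   1.        ]]), 'origin': array([ 1.03659511, -0.47161313,  0.6763302 ]), 'rotation': array([0.80479019, 0.33380354, 0.71974906])}
top {'mtx': array([[373.33334506,   0.        , 326.75645867],
       [  0.        , 373.33334506, 202.57823731],
       [  0.        ,   0.        ,   1.        ]]), 'origin': array([ 3.60549117e-01, -8.15701862e-04,  9.60960877e-01]), 'rotation': array([ 0.16534649, -0.15639992, -1.52451984])}
wrist {'mtx': array([[292.8837769 ,   0.        , 320.48285839],
       [  0.        , 292.8837769 , 193.88322983],
       [  0.        ,   0.        ,   1.        ]]), 'tool_from_camera': array([[ 9.99998744e-01, -1.44673723e-03,  6.46738039e-04,
         1.26285550e-03],
       [-1.21754074e-03, -9.62633841e-01, -2.70803629e-01,
        -6.93599772e-02],
       [ 1.01435362e-03,  2.70802502e-01, -9.62634394e-01,
        -1.74198186e-01],
       [ 0.00000000e+00,  0.00000000e+00,  0.00000000e+00,
         1.00000000e+00]])}
{'t': 0.0, 'q': array([ 1.19703283e+00,  5.33545794e-02,  1.61430507e+00,  9.42006382e-06,
        1.47600220e+00, -1.18996047e-01]), 'dq': array([ 4.12357078e-04,  1.80776340e-03, -2.67512409e-04, -2.50512807e-05,
       -1.80261975e-03,  8.09133404e-05]), 'effort': array([ 1.46993556e-03, -3.93685162e+01, -3.70172954e+01, -7.29722296e-05,
        7.12074587e-03,  2.09913895e-05]), 'tool_pos': array([0.15725295, 0.60417967, 0.19935789]), 'tool_rot': array([ 2.48481931,  1.92058529, -0.00279605]), 'contact_force': array([-0.37835379, -0.75569942, -0.36290846]), 'wrist_torque': array([ 0.00313051, -0.02801821, -0.00315715]), 'opening': 0.08568217933085327}
```

```bash
sed -i "s/np.array(c\['rotation'\])$/R.from_rotvec(c['rotation']).as_matrix()/" h.py; grep -n rotvec h.py
```

```text
9:    if 'origin' in c: return K,np.array(c['origin']),R.from_rotvec(c['rotation']).as_matrix()
11:    Rt=R.from_rotvec(o['tool_rot']).as_matrix()
```

View pics/scene0.png

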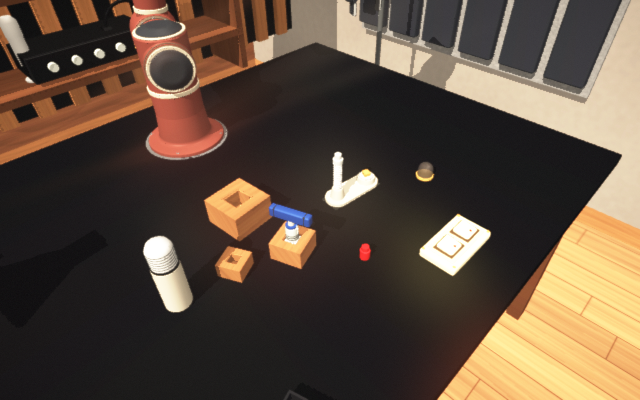

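View pics/top0.png

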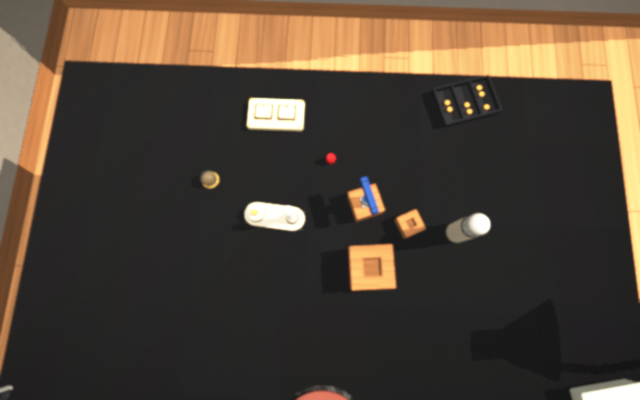

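View pics/wrist0.png

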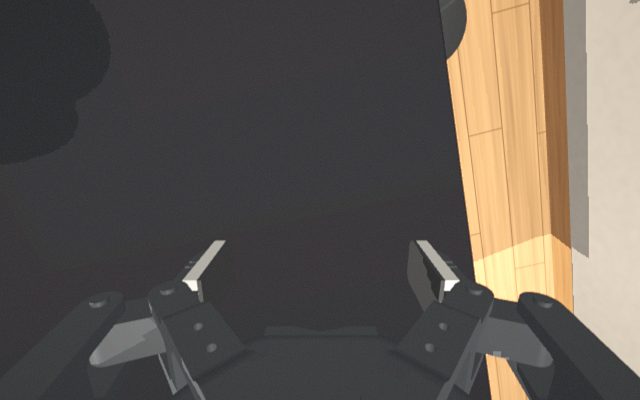

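Run:
```python
from h import *
T=cam('top');S=cam('scene')
print(proj(T,[0,0,0]),proj(S,[0,0,0]), proj(T,[.157,.605,.2]),proj(S,[.157,.605,.2]))
for n,u,v,z in [('key bar',370,196,.107),('stand top',366,202,.045),('screw',257,213,.04),('stub',293,216,.136),('mic',479,223,.165),('adapt',331,158,.03),('dome',210,179,.02),('big',372,267,.06),('small',410,222,.03)]:
    print(n,plane(T,u,v,z).round(3))
for n,u,v,z in [('key bar',291,214,.107),('screw',367,174,.042)]:
    print(n,plane(S,u,v,z).round(3))
a=cv2.imread('pics/top0.png');cv2.imwrite('pics/t0c.png',cv2.resize(a[130:300,190:510],None,fx=2.5,fy=2.5,interpolation=cv2.INTER_CUBIC))
a=cv2.imread('pics/scene0.png');cv2.imwrite('pics/s0c.png',cv2.resize(a[130:290,190:390],None,fx=3.7,fy=3.7,interpolation=cv2.INTER_CUBIC))
```

```text
[320.75387296 439.10054931] [187.14985821 136.53287024] [  4.3876804 376.7918145] [364.75864586  27.06192163]
key bar [ 0.559 -0.093  0.107]
stand top [ 0.557 -0.09   0.045]
screw [0.519 0.182 0.04 ]
stub [0.499 0.082 0.136]
mic [ 0.495 -0.322  0.165]
adapt [0.674 0.002 0.03 ]
dome [0.608 0.316 0.02 ]
big [ 0.397 -0.106  0.06 ]
small [ 0.513 -0.203  0.03 ]
key bar [ 0.559 -0.086  0.107]
screw [0.532 0.183 0.042]
```

View pics/t0c.png

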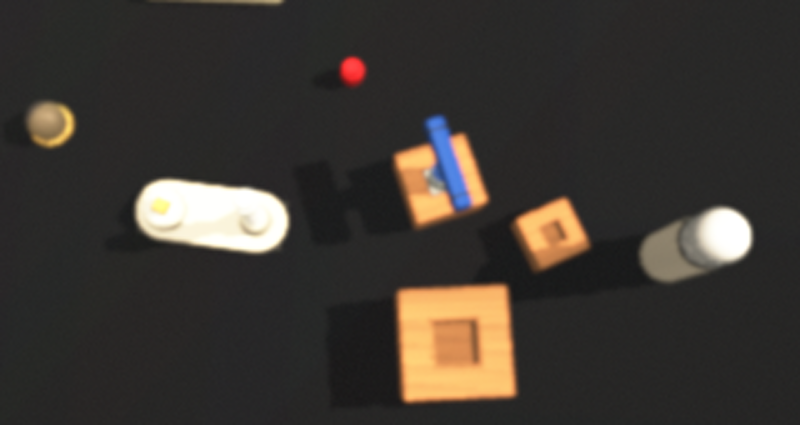

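View pics/s0c.png

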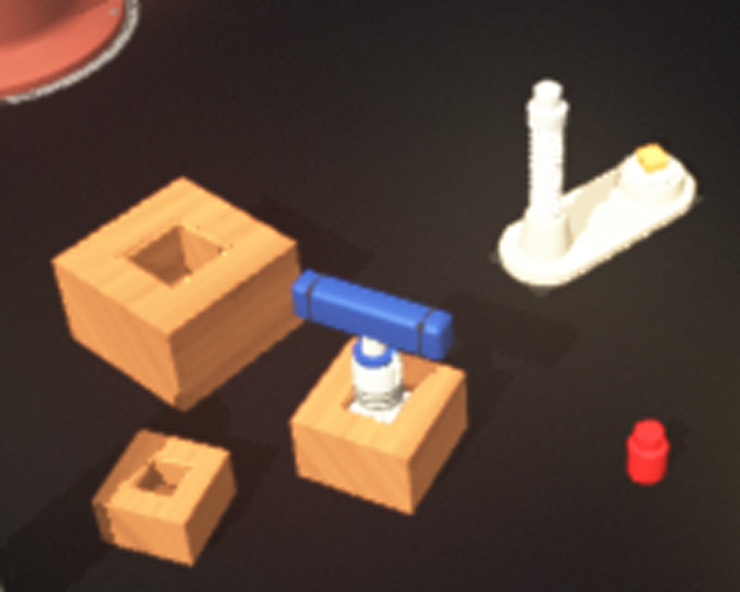

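```bash
cat >> h.py <<'E'
def yaw(o):
    x=R.from_rotvec(o['tool_rot']).as_matrix()[:,0]; return np.degrees(np.arctan2(x[1],x[0]))
def go(target,yawdeg,pos=None,rot=None):
    """local delta to reach target pos & yaw, tool straight down"""
    o=ctrl.get_obs(); p=np.array(o['tool_pos']) if pos is None else np.array(pos)
    M=R.from_rotvec(o['tool_rot'] if rot is None else rot).as_matrix()
    y=np.radians(yawdeg); G=np.array([[np.cos(y),np.sin(y),0],[np.sin(y),-np.cos(y),0],[0,0,-1]])
    print('yaw now',yaw(o),'rot',R.from_matrix(M.T@G).as_rotvec(degrees=True).round(2),'shift',(M.T@(np.array(target)-p)).round(4))
def st():
    o=ctrl.get_obs();print('t',round(o['t'],2),'pos',o['tool_pos'].round(4),'yaw',round(yaw(o),2),'tilt',np.degrees(np.arccos(-R.from_rotvec(o['tool_rot']).as_matrix()[2,2])).round(2),'F',o['contact_force'].round(1),'M',o['wrist_torque'].round(2),'op',round(o['opening'],4),'q6',round(o['q'][5],3))
    return o
E
python3 - <<'E'
from h import *
st(); go([.525,.183,.14],75.4)
T=cam('top');a=plane(T,364.8,178.8,.119);b=plane(T,374,212,.119);print(a,b,np.degrees(np.arctan2(*(a-b)[[1,0]])))
E
```

```text
t 0.15 pos [0.1573 0.6043 0.1996] yaw 75.4 tilt 0.09 F [-0.2 -0.7  0.1] M [-0.01  0.03 -0.01] op 0.0854 q6 -0.119
yaw now 75.40184303808002 rot [-0.01  0.09  0.  ] shift [-0.3149  0.462   0.06  ]
[ 0.59660623 -0.07882016  0.119     ] [ 0.51868087 -0.10143401  0.119     ] 16.182670161105005
```

Call:
jog_arm --deltas '[[[0,0,0],[-0.315,0.462,0.06],0.085],[[0,0,0],[-0.315,0.462,0.06],0.085],[[0,0,0],[-0.315,0.462,0.06],0.085],[[0,0,0],[-0.315,0.462,0.06],0.085],[[0,0,0],[-0.315,0.462,0.06],0.085],[[0,0,0],[-0.315,0.462,0.06],0.085],[[0,0,0],[-0.315,0.462,0.06],0.085],[[0,0,0],[-0.315,0.462,0.06],0.085],[[0,0,0],[-0.315,0.462,0.06],0.085],[[0,0,0],[-0.315,0.462,0.06],0.085],[[0,0,0],[-0.315,0.462,0.06],0.085],[[0,0,0],[-0.315,0.462,0.06],0.085]]'

```text
t: 1.15
tool_pos: [0.4852, 0.2284, 0.1469]
tool_rot: [-2.486, -1.921, -0.0]
contact_force: [1.1, 0.1, -0.7]
opening: 0.0849
```

Run:
```python
from h import *
st(); go([.525,.183,.14],75.4)
```

```text
t 1.15 pos [0.4852 0.2284 0.1469] yaw 75.39 tilt 0.01 F [ 1.1  0.1 -0.7] M [ 0.01 -0.04  0.03] op 0.0849 q6 -1.015
yaw now 75.39154702477263 rot [-0.   -0.01 -0.01] shift [-0.0339  0.0499  0.0069]
```

Call:
jog_arm --deltas '[[[0,0,0],[-0.033,0.05,0.007],0.085],[[0,0,0],[-0.033,0.05,0.007],0.085],[[0,0,0],[-0.033,0.05,0.007],0.085],[[0,0,0],[-0.033,0.05,0.007],0.085]]'

```text
t: 1.48
tool_pos: [0.5244, 0.185, 0.1396]
tool_rot: [-2.487, -1.918, 0.002]
contact_force: [0.3, 0.4, -0.3]
opening: 0.0852
```

Run:
```python
from h import *
o=st(); im=snap('wrist','w1.png'); C=cam('wrist',o)
p=proj(C,[.525,.183,.04]);print(p)
u,v=p.astype(int);c=im[max(0,v-60):v+60,u-80:u+80,::-1]
cv2.imwrite('pics/w1c.png',cv2.resize(c,None,fx=5,fy=5,interpolation=cv2.INTER_CUBIC));print(u-80,max(0,v-60))
```

```text
t 1.48 pos [0.5244 0.185  0.1396] yaw 75.27 tilt 0.09 F [ 0.3  0.4 -0.3] M [ 0.04 -0.05 -0.02] op 0.0852 q6 -1.109
[317.55702682 187.42881163]
237 127
```

View pics/w1.png

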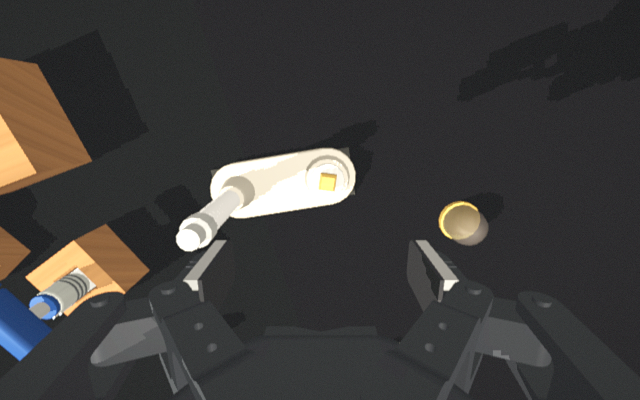

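View pics/w1c.png

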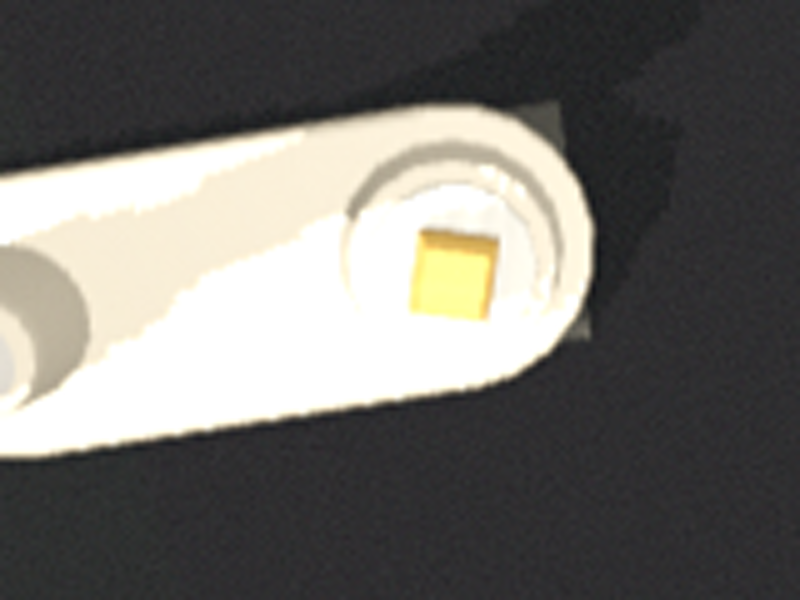

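Run:
```python
from h import *
o=ctrl.get_obs(); C=cam('wrist',o)
im=cv2.imread('pics/w1.png'); b=im.astype(int)
sub=b[150:220,290:370]
m=((sub[:,:,2]-sub[:,:,0])>60).astype(np.uint8)
big=cv2.resize(sub.astype(np.float32)[:,:,2]-sub[:,:,0],None,fx=8,fy=8,interpolation=cv2.INTER_CUBIC)
mm=(big>45).astype(np.uint8)
cs,_=cv2.findContours(mm,0,1); c=max(cs,key=cv2.contourArea)
r=cv2.minAreaRect(c); print(r)
box=(cv2.boxPoints(r)+.5)/8-.5+[290,150]; print(box)
print(m.sum())
P=np.array([plane(C,*q,.036) for q in box]);print(P.round(4), P.mean(0))
for i in range(4):
    d=P[(i+1)%4]-P[i];print(np.linalg.norm(d),np.degrees(np.arctan2(d[1],d[0])))
# flange/top
```

```text
((302.16632080078125, 255.38580322265625), (135.52880859375, 141.48687744140625), 7.800187587738037)
[[317.74096107 189.09722137]
 [320.14126778 171.57500458]
 [336.92562103 173.87422943]
 [334.52531433 191.39644623]]
276
[[0.5273 0.1833 0.036 ]
 [0.511  0.19   0.036 ]
 [0.5173 0.2051 0.036 ]
 [0.5337 0.1987 0.036 ]] [0.52233591 0.19427617 0.036     ]
0.01765050021993609 157.75048943511422
0.01639739564374007 67.52289795861918
0.017691333497682177 -21.361522034411266
0.016671764717371317 -112.60638796464198
```

Run:
```python
from h import *
T=cam('top');S=cam('scene')
def blob(f,fn,roi):
    im=cv2.imread('pics/'+f).astype(np.float32); x0,y0,x1,y1=roi
    m=fn(cv2.resize(im[y0:y1,x0:x1],None,fx=8,fy=8,interpolation=cv2.INTER_CUBIC)).astype(np.uint8)
    cs,_=cv2.findContours(m,0,1); c=max(cs,key=cv2.contourArea)
    (cx,cy),wh,a=cv2.minAreaRect(c)
    M=cv2.moments(c);cc=np.array([M['m10'],M['m01']])/M['m00']
    return (cc+.5)/8-.5+[x0,y0],(np.array(cv2.boxPoints(((cx,cy),wh,a)))+.5)/8-.5+[x0,y0]
br=lambda i:(i[:,:,2]-i[:,:,0])>60
bl=lambda i:(i[:,:,0]-i[:,:,2])>40
for n,f,C,roi in (('T','top0.png',T,(245,200,265,225)),('S','scene0.png',S,(355,163,380,185))):
    c,bx=blob(f,br,roi);print(n,c,plane(C,*c,.040),[plane(C,*q,.042).round(4) for q in bx])
for n,f,C,roi in (('T','top0.png',T,(340,170,400,225)),('S','scene0.png',S,(262,195,320,232))):
    c,bx=blob(f,bl,roi);print(n,c,bx.round(1),'bar',plane(C,*c,.115))
```

```text
T [253.70404912 212.13580075] [0.52102967 0.19046364 0.04      ] [array([0.517 , 0.2002, 0.042 ]), array([0.5303, 0.1961, 0.042 ]), array([0.5247, 0.1803, 0.042 ]), array([0.5114, 0.1844, 0.042 ])]
S [365.85695733 172.12245089] [0.52376403 0.18929648 0.04      ] [array([0.5095, 0.1854, 0.042 ]), array([0.5169, 0.2099, 0.042 ]), array([0.5415, 0.1906, 0.042 ]), array([0.5341, 0.1668, 0.042 ])]
T [368.17594713 193.65494469] [[356.9 177.3]
 [367.9 174.3]
 [378.2 212.2]
 [367.3 215.2]] bar [ 0.5622637  -0.08774149  0.115     ]
S [290.2199992  215.63661378] [[264.2 221.4]
 [270.4 201.3]
 [313.4 214.6]
 [307.1 234.7]] bar [ 0.56774909 -0.09544875  0.115     ]
```

Run:
```python
from h import *
go([.5244,.185,.22],75.3)
go([.562,-.09,.20],106)
```

```text
yaw now 75.37128753351092 rot [-0.07  0.    0.07] shift [-0.0007  0.0005 -0.0801]
yaw now 75.37128753351092 rot [-7.000e-02 -2.000e-02 -3.063e+01] shift [-0.2573  0.1064 -0.0602]
```

Call:
jog_arm --deltas '[[[0,0,0],[0,0,-0.04],0.085],[[0,0,0],[0,0,-0.08],0.085],[[0,0,-30.6],[-0.257,0.106,-0.08],0.085],[[0,0,-30.6],[-0.257,0.106,-0.08],0.085],[[0,0,-30.6],[-0.257,0.106,-0.08],0.085],[[0,0,-30.6],[-0.257,0.106,-0.08],0.085],[[0,0,-30.6],[-0.257,0.106,-0.08],0.085],[[0,0,-30.6],[-0.257,0.106,-0.06],0.085],[[0,0,-30.6],[-0.257,0.106,-0.06],0.085],[[0,0,-30.6],[-0.257,0.106,-0.06],0.085],[[0,0,-30.6],[-0.257,0.106,-0.06],0.085],[[0,0,-30.6],[-0.257,0.106,-0.06],0.085]]'

```text
t: 2.53
tool_pos: [0.5621, -0.0882, 0.2003]
tool_rot: [-1.889, -2.51, -0.001]
contact_force: [0.4, -1.2, 0.1]
opening: 0.0853
```

Run:
```python
from h import *
o=st(); im=snap('wrist','w2.png'); C=cam('wrist',o)
cv2.imwrite('pics/w2c.png',cv2.resize(im[100:350,170:470,::-1],None,fx=2.4,fy=2.4,interpolation=cv2.INTER_CUBIC))
```

```text
t 2.53 pos [ 0.5621 -0.0882  0.2003] yaw 106.07 tilt 0.05 F [ 0.4 -1.2  0.1] M [ 0.05 -0.03 -0.04] op 0.0853 q6 -2.138
```

View pics/w2c.png

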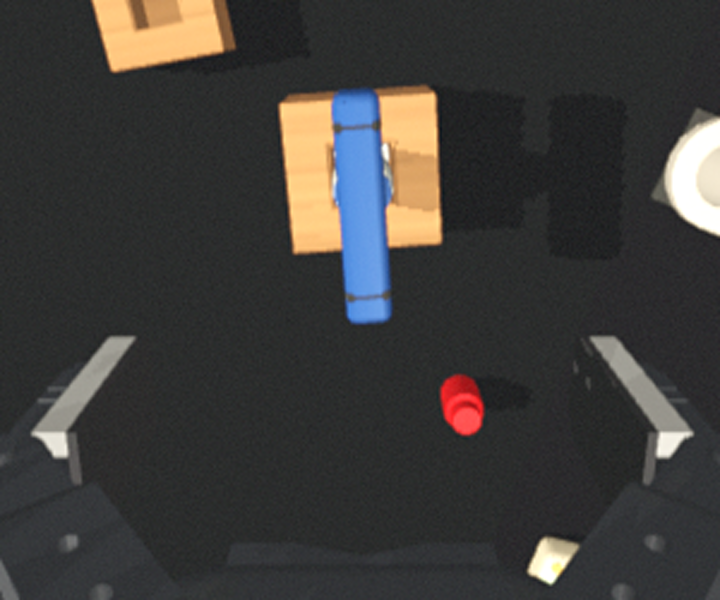

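```bash
cat >> h.py <<'E'
def blob(f,fn,roi):
    im=cv2.imread('pics/'+f).astype(np.float32); x0,y0,x1,y1=roi
    m=fn(cv2.resize(im[y0:y1,x0:x1],None,fx=8,fy=8,interpolation=cv2.INTER_CUBIC)).astype(np.uint8)
    cs,_=cv2.findContours(m,0,1); c=max(cs,key=cv2.contourArea)
    (cx,cy),wh,a=cv2.minAreaRect(c)
    M=cv2.moments(c);cc=np.array([M['m10'],M['m01']])/M['m00']
    return (cc+.5)/8-.5+[x0,y0],(np.array(cv2.boxPoints(((cx,cy),wh,a)))+.5)/8-.5+[x0,y0]
br=lambda i:(i[:,:,2]-i[:,:,0])>60
bl=lambda i:(i[:,:,0]-i[:,:,2])>25
E
python3 - <<'E'
from h import *
o=ctrl.get_obs(); C=cam('wrist',o)
c,bx=blob('w2.png',bl,(290,120,350,250))
print(c,bx.round(1)); P=np.array([plane(C,*q,.117) for q in bx]); print(P.round(4),P.mean(0),plane(C,*c,.117))
for i in range(4):
    d=P[(i+1)%4]-P[i];print(np.linalg.norm(d),np.degrees(np.arctan2(d[1],d[0])))
# stand top outline
im=cv2.imread('pics/w2.png').astype(int)
wood=lambda i:((i[:,:,2]-i[:,:,0])>40)&((i[:,:,2]-i[:,:,1])<120)
x=(np.array([[280,103],[433,88],[441,243],[294,254]]))/2.4+[170,100]
Q=np.array([plane(C,*q,.045) for q in x]);print(Q.round(4),Q.mean(0))
for i in range(4):
    d=Q[(i+1)%4]-Q[i];print(np.linalg.norm(d),np.degrees(np.arctan2(d[1],d[0])))
for s,p in(('bar',P.mean(0)),):
    print([proj(cam(n),p) for n in('top','scene')])
E
```

```text
[320.45272233 185.66602365] [[307.6 136.2]
 [331.7 135.7]
 [334.  234.6]
 [310.  235.2]]
[[ 0.5189 -0.1106  0.117 ]
 [ 0.5126 -0.0908  0.117 ]
 [ 0.6007 -0.0619  0.117 ]
 [ 0.6077 -0.0837  0.117 ]] [ 0.55999658 -0.08674101  0.117     ] [ 0.5582112  -0.08763909  0.117     ]
0.020827321683959663 107.52170249667213
0.09271513979273605 18.155616732981514
0.022889557009270176 -72.34029439791695
0.09277038650116926 -163.11840008178223
[[ 0.5389 -0.1325  0.045 ]
 [ 0.5126 -0.0663  0.045 ]
 [ 0.5828 -0.0397  0.045 ]
 [ 0.6085 -0.1075  0.045 ]] [ 0.56069474 -0.08650819  0.045     ]
0.07124362382322973 111.72224639304115
0.07517275048786179 20.771686168922027
0.07254058420306998 -69.31520121324442
0.07389239274540826 -160.24156060940203
[array([367.81936406, 194.39256964]), array([290.79820055, 210.79813661])]
```

Run:
```python
from h import *
st();go([.560,-.0867,.090],109.8)
```

```text
t 2.58 pos [ 0.5623 -0.0878  0.2007] yaw 106.12 tilt 0.04 F [-0.1  0.4 -0.1] M [ 0.01  0.01 -0.02] op 0.085 q6 -2.138
yaw now 106.12194549944466 rot [ 0.04 -0.02 -3.68] shift [ 0.0017 -0.002   0.1107]
```

Call:
jog_arm --deltas '[[[0,0,-3.7],[0.0017,-0.002,0.03],0.085],[[0,0,-3.7],[0.0017,-0.002,0.06],0.085],[[0,0,-3.7],[0.0017,-0.002,0.085],0.085],[[0,0,-3.7],[0.0017,-0.002,0.1],0.085],[[0,0,-3.7],[0.0017,-0.002,0.11],0.085],[[0,0,-3.7],[0.0017,-0.002,0.11],0.085],[[0,0,-3.7],[0.0017,-0.002,0.11],0.085]]'

```text
t: 3.17
tool_pos: [0.5603, -0.0875, 0.0909]
tool_rot: [1.806, 2.57, 0.0]
contact_force: [0.1, 0.0, 0.1]
opening: 0.0853
```

Run:
```python
from h import *
o=st(); im=snap('wrist','w3.png');im=snap('scene','s3.png')
a=cv2.imread('pics/w3.png');cv2.imwrite('pics/w3c.png',a[80:400,120:520])
a=cv2.imread('pics/s3.png');cv2.imwrite('pics/s3c.png',cv2.resize(a[100:300,190:390],None,fx=3,fy=3,interpolation=cv2.INTER_CUBIC))
```

```text
t 3.17 pos [ 0.5603 -0.0875  0.0909] yaw 109.8 tilt 0.03 F [0.1 0.  0.1] M [-0.03  0.   -0.02] op 0.0853 q6 -2.203
```

View pics/w3c.png

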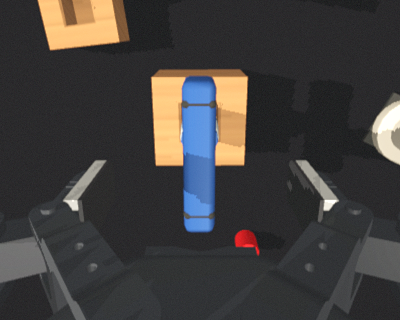

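View pics/s3c.png

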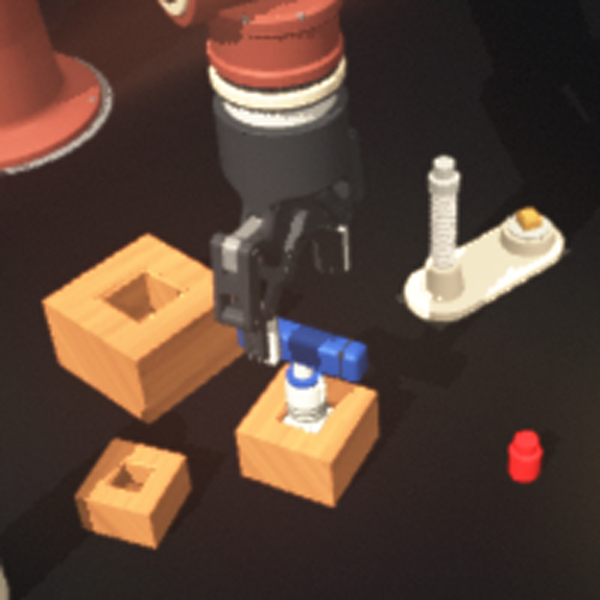

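Call:
jog_arm --deltas '[[[0,0,0],[0,0,0],0.06],[[0,0,0],[0,0,0],0.04],[[0,0,0],[0,0,0],0.025],[[0,0,0],[0,0,0],0.01],[[0,0,0],[0,0,0],0.01],[[0,0,0],[0,0,0],0.01],[[0,0,0],[0,0,0],0.01],[[0,0,0],[0,0,0],0.01],[[0,0,0],[0,0,0],0.01]]' --squeeze 100

```text
t: 4.02
tool_pos: [0.5598, -0.0886, 0.0902]
tool_rot: [-1.809, -2.568, 0.0]
contact_force: [-0.7, 0.5, 1.0]
opening: 0.0101
```

Run:
```python
from h import *
o=st()
```

```text
t 4.02 pos [ 0.5598 -0.0886  0.0902] yaw 109.7 tilt 0.01 F [-0.7  0.5  1. ] M [-0.09 -0.03  0.  ] op 0.0101 q6 -2.203
```

Run:
```python
from h import *
snap('wrist','w4.png');im=snap('scene','s4.png')
a=cv2.imread('pics/w4.png');b=cv2.imread('pics/s4.png')
cv2.imwrite('pics/c4.png',np.hstack([cv2.resize(a[80:400,160:480],(400,400)),cv2.resize(b[170:270,240:340],(400,400),interpolation=cv2.INTER_CUBIC)]))
```

```text
(no output)
```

View pics/c4.png

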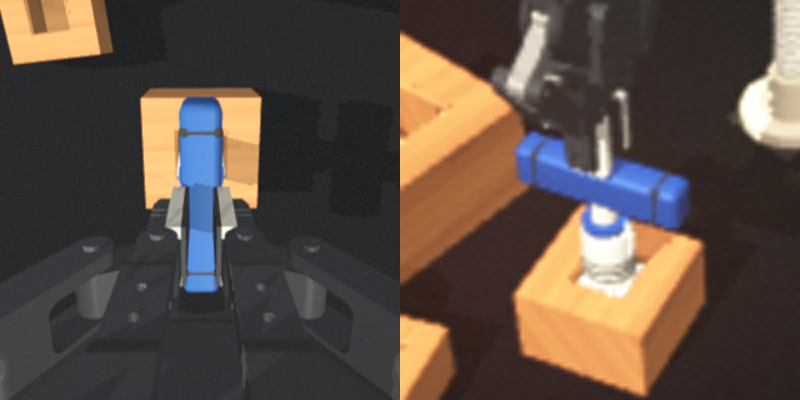

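Call:
jog_arm --deltas '[[[0,0,0],[0,0,0],0.0],[[0,0,0],[0,0,0],0.0],[[0,0,0],[0,0,0],0.0],[[0,0,0],[0,0,0],0.0]]'

```text
t: 4.45
tool_pos: [0.5599, -0.0886, 0.0903]
tool_rot: [1.809, 2.569, -0.0]
contact_force: [0.2, 0.4, -0.8]
opening: 0.0
```

Run:
```python
from h import *
st()
snap('wrist','w5.png');im=snap('scene','s5.png')
a=cv2.imread('pics/w5.png');b=cv2.imread('pics/s5.png')
cv2.imwrite('pics/c5.png',np.hstack([cv2.resize(a[180:340,240:400],(400,400)),cv2.resize(b[170:270,240:340],(400,400),interpolation=cv2.INTER_CUBIC)]))
```

```text
t 4.45 pos [ 0.5599 -0.0886  0.0903] yaw 109.7 tilt 0.0 F [ 0.2  0.4 -0.8] M [-0.01 -0.05 -0.02] op 0.0 q6 -2.203
```

View pics/c5.png

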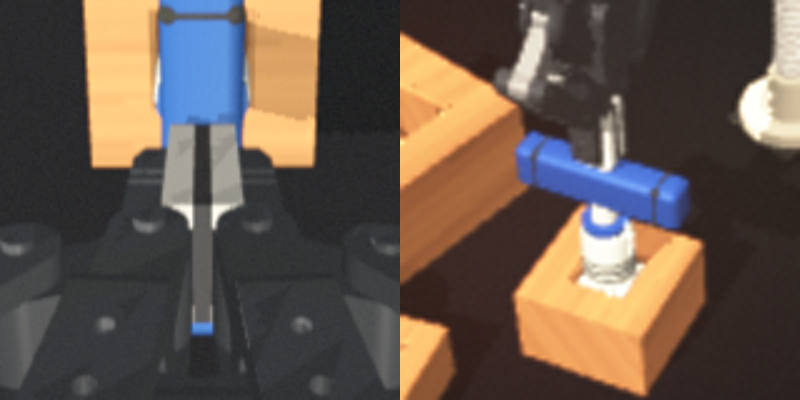

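```bash
python3 - <<'E'
from h import *
T=cam('top');S=cam('scene')
def tri(rs):
    A=np.zeros((3,3));b=np.zeros(3)
    for o,d in rs:
        d=d/np.linalg.norm(d);M=np.eye(3)-np.outer(d,d);A+=M;b+=M@o
    p=np.linalg.solve(A,b);return p,[np.linalg.norm(np.cross(p-o,d/np.linalg.norm(d))) for o,d in rs]
print(tri([ray(T,368.2,193.65),ray(S,290.2,215.6)]))
print('scene proj TCP',proj(S,ctrl.get_obs()['tool_pos']), 'bar exp', proj(S,[.56,-.0867,.107]),'top exp',proj(T,[.56,-.0867,.107]))
W=cam('wrist',ctrl.get_obs());print(proj(W,ctrl.get_obs()['tool_pos']))
for z in(.06,.08,.1,.12): print(z,proj(S,[.56,-.0867,z]))
E
python3 - <<'E'
import cv2
b=cv2.imread('pics/s5.png');cv2.imwrite('pics/c6.png',cv2.resize(b[180:260,250:330],(800,600)[1:]*2,interpolation=cv2.INTER_CUBIC))
E
```

```text
(array([ 0.56294589, -0.0896968 ,  0.10840103]), [np.float64(0.0015176837965157912), np.float64(0.001517683796515909)])
scene proj TCP [290.89967569 221.11768548] bar exp [291.13360723 214.52649478] top exp [367.34960221 195.35421804]
[318.3105484  223.59710307]
0.06 [292.56612947 231.33022873]
0.08 [291.96929771 224.32928883]
0.1 [291.35367792 217.10796207]
0.12 [290.71836875 209.65567549]
```

View pics/c6.png

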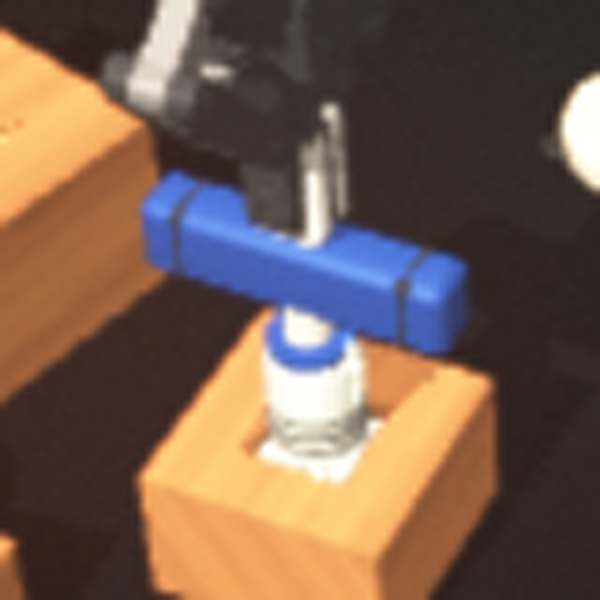

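Run:
```python
from h import *
o=st();W=cam('wrist',o);S=cam('scene');T=cam('top')
p=o['tool_pos']
for d in(0,.01,.02,.03,.04): print(d,proj(W,p+[0,0,d]).round(1),proj(S,p+[0,0,d]).round(1))
snap('top','t5.png')
a=cv2.imread('pics/w5.png');cv2.imwrite('pics/c7.png',cv2.resize(a[170:310,250:390],(560,560),interpolation=cv2.INTER_CUBIC))
```

```text
t 4.55 pos [ 0.5599 -0.0886  0.0903] yaw 109.7 tilt 0.0 F [-0.5 -0.4  0.3] M [0.   0.05 0.01] op 0.0002 q6 -2.203
0 [318.3 223.6] [290.9 221.1]
0.01 [318.2 229.7] [290.6 217.5]
0.02 [318.  236.5] [290.3 213.8]
0.03 [317.9 244.1] [289.9 210. ]
0.04 [317.7 252.8] [289.6 206.2]
```

View pics/c7.png

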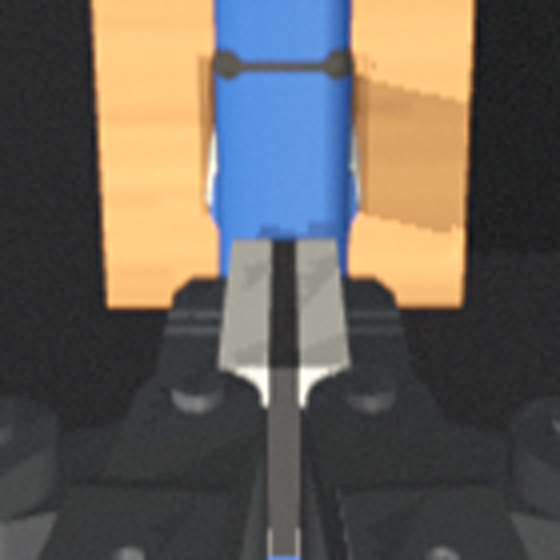

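Call:
jog_arm --deltas '[[[0,0,0],[0,0,0],0.03],[[0,0,0],[0,0,0],0.06],[[0,0,0],[0,0,0],0.06],[[0,0,0],[0,0,0],0.06],[[0,0,0],[0,0,0],0.06],[[0,0,0],[0,0,0.008],0.06],[[0,0,0],[0,0,0.016],0.06],[[0,0,0],[0,0,0.022],0.06],[[0,0,0],[0,0,0.026],0.06],[[0,0,0],[0,0,0.026],0.06],[[0,0,0],[0,0,0.026],0.06]]'

```text
t: 5.52
tool_pos: [0.5595, -0.0885, 0.0636]
tool_rot: [-1.808, -2.568, 0.001]
contact_force: [0.4, -1.0, 0.2]
opening: 0.0601
```

Run:
```python
from h import *
st()
snap('wrist','w8.png');im=snap('scene','s8.png')
a=cv2.imread('pics/w8.png');b=cv2.imread('pics/s8.png')
cv2.imwrite('pics/c8.png',np.hstack([cv2.resize(a[80:400,160:480],(400,400)),cv2.resize(b[170:270,240:340],(400,400),interpolation=cv2.INTER_CUBIC)]))
```

```text
t 5.52 pos [ 0.5595 -0.0885  0.0636] yaw 109.7 tilt 0.07 F [ 0.4 -1.   0.2] M [-0.02  0.    0.01] op 0.0601 q6 -2.203
```

View pics/c8.png

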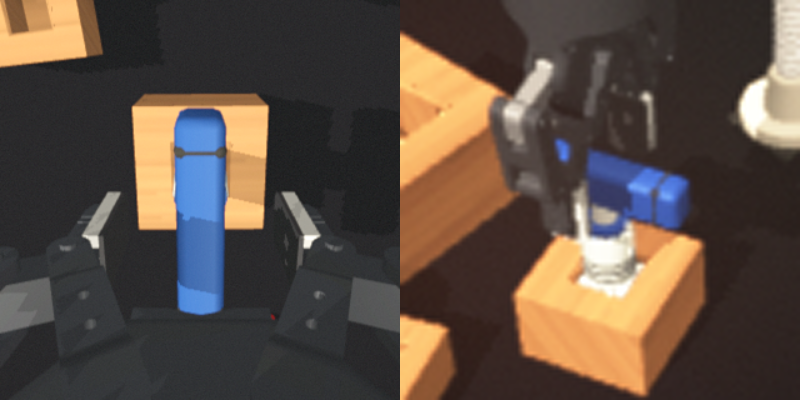

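Run:
```python
from h import *
o=ctrl.get_obs();S=cam('scene');W=cam('wrist',o);M=R.from_rotvec(o['tool_rot']).as_matrix()
for z in (0,-.01,-.02,-.03,-.04):
    print(z,[ (proj(S,o['tool_pos']+M@np.array([s*.030,0,z])).round(1), proj(W,o['tool_pos']+M@np.array([s*.030,-.011,z])).round(1)) for s in(-1,1)])
b=cv2.imread('pics/s8.png');cv2.imwrite('pics/c9.png',cv2.resize(b[180:250,255:325],(700,590),interpolation=cv2.INTER_CUBIC))
```

```text
0 [(array([284.6, 240.1]), array([270.4, 207.1])), (array([298.5, 220.9]), array([366.2, 207.2]))]
-0.01 [(array([284.3, 236.6]), array([267.6, 212.4])), (array([298.3, 217.5]), array([368.8, 212.5]))]
-0.02 [(array([283.9, 233.1]), array([264.4, 218.3])), (array([298. , 213.9]), array([371.6, 218.4]))]
-0.03 [(array([283.5, 229.5]), array([260.9, 224.9])), (array([297.8, 210.3]), array([374.8, 225.1]))]
-0.04 [(array([283.1, 225.8]), array([257. , 232.5])), (array([297.5, 206.7]), array([378.4, 232.6]))]
```

View pics/c9.png

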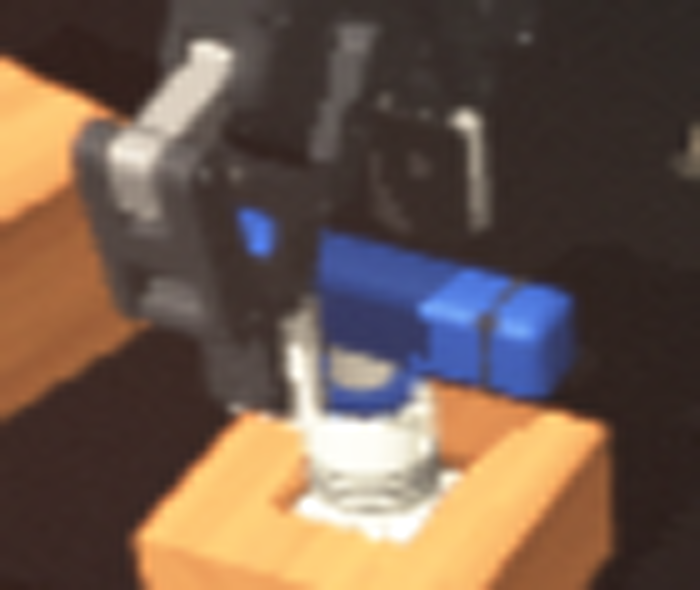

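Call:
jog_arm --deltas '[[[0,0,0],[0,0,0],0.03],[[0,0,0],[0,0,0],0.01],[[0,0,0],[0,0,0],0.01],[[0,0,0],[0,0,0],0.01],[[0,0,0],[0,0,0],0.01],[[0,0,0],[0,0,0],0.01],[[0,0,0],[0,0,0],0.01],[[0,0,0],[0,0,0],0.01]]' --squeeze 100

```text
t: 6.28
tool_pos: [0.5604, -0.0887, 0.0649]
tool_rot: [1.808, 2.568, 0.001]
contact_force: [-1.4, -0.1, 4.2]
opening: 0.0161
```

Run:
```python
from h import *
st()
snap('wrist','w10.png');im=snap('scene','s10.png')
a=cv2.imread('pics/w10.png');b=cv2.imread('pics/s10.png')
cv2.imwrite('pics/c10.png',np.hstack([cv2.resize(a[80:400,160:480],(400,400)),cv2.resize(b[170:270,240:340],(400,400),interpolation=cv2.INTER_CUBIC)]))
```

```text
t 6.28 pos [ 0.5604 -0.0887  0.0649] yaw 109.7 tilt 0.06 F [-1.4 -0.1  4.2] M [0.15 0.01 0.05] op 0.0161 q6 -2.203
```

View pics/c10.png

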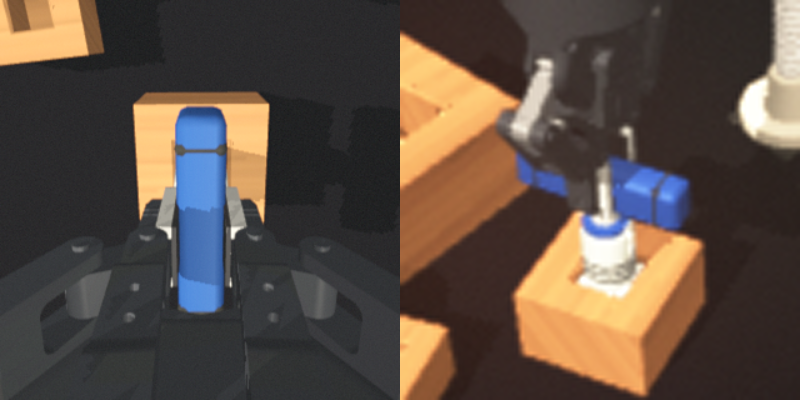

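Call:
jog_arm --deltas '[[[0,0,0],[0,0,-0.01],0.01],[[0,0,0],[0,0,-0.025],0.01],[[0,0,0],[0,0,-0.045],0.01],[[0,0,0],[0,0,-0.075],0.01],[[0,0,0],[0,0,-0.105],0.01],[[0,0,0],[0,0,-0.135],0.01],[[0,0,0],[0,0,-0.155],0.01],[[0,0,0],[0,0,-0.155],0.01],[[0,0,0],[0,0,-0.155],0.01]]'

```text
t: 7.13
tool_pos: [0.56, -0.0887, 0.2195]
tool_rot: [1.808, 2.568, 0.0]
contact_force: [-0.5, 0.1, -3.5]
opening: 0.0161
```

Run:
```python
from h import *
st()
im=snap('scene','s11.png')
b=im[:,:,::-1]
cv2.imwrite('pics/c11.png',cv2.resize(b[100:280,220:400],(600,600),interpolation=cv2.INTER_CUBIC))
go([.522,.1915,.22],68.5)
```

```text
t 7.13 pos [ 0.56   -0.0887  0.2195] yaw 109.7 tilt 0.06 F [-0.5  0.1 -3.5] M [0.   0.01 0.03] op 0.0161 q6 -2.203
yaw now 109.70153834787142 rot [-1.50e-01 -3.00e-02  4.12e+01] shift [ 0.276   0.0596 -0.0024]
```

View pics/c11.png

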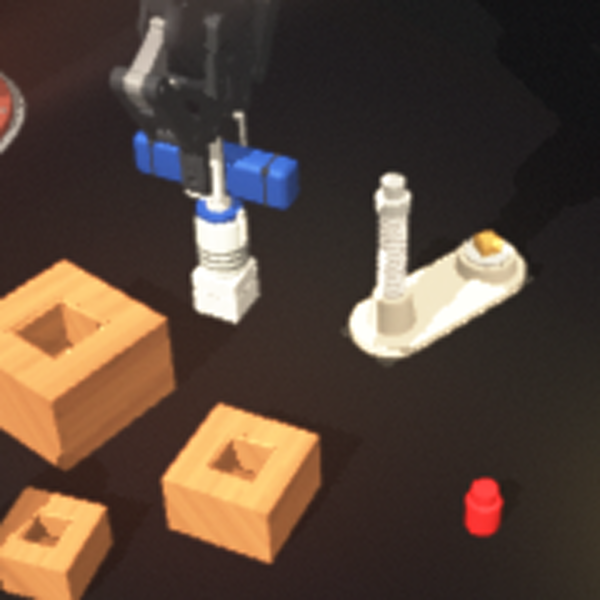

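Call:
jog_arm --deltas '[[[0,0,41.2],[0.276,0.0596,-0.002],0.01],[[0,0,41.2],[0.276,0.0596,-0.002],0.01],[[0,0,41.2],[0.276,0.0596,-0.002],0.01],[[0,0,41.2],[0.276,0.0596,-0.002],0.01],[[0,0,41.2],[0.276,0.0596,-0.002],0.01],[[0,0,41.2],[0.276,0.0596,-0.002],0.01],[[0,0,41.2],[0.276,0.0596,-0.002],0.01],[[0,0,41.2],[0.276,0.0596,-0.002],0.01],[[0,0,41.2],[0.276,0.0596,-0.002],0.01],[[0,0,41.2],[0.276,0.0596,-0.002],0.01],[[0,0,41.2],[0.276,0.0596,-0.002],0.01],[[0,0,41.2],[0.276,0.0596,-0.002],0.01]]'

```text
t: 8.18
tool_pos: [0.5228, 0.1899, 0.2201]
tool_rot: [-2.598, -1.766, 0.003]
contact_force: [0.0, -0.6, -1.1]
opening: 0.0161
```

Run:
```python
from h import *
st()
go([.522,.1915,.115],68.5)
im=snap('top','t12.png')
a=im[:,:,::-1]; cv2.imwrite('pics/t12c.png',cv2.resize(a[150:250,340:440],(600,600),interpolation=cv2.INTER_CUBIC))
```

```text
t 8.18 pos [0.5228 0.1899 0.2201] yaw 68.4 tilt 0.11 F [ 0.  -0.6 -1.1] M [-0.   -0.   -0.03] op 0.0161 q6 -0.979
yaw now 68.40351954255209 rot [-0.07  0.08 -0.1 ] shift [ 0.0013 -0.0012  0.1051]
```

View pics/t12c.png

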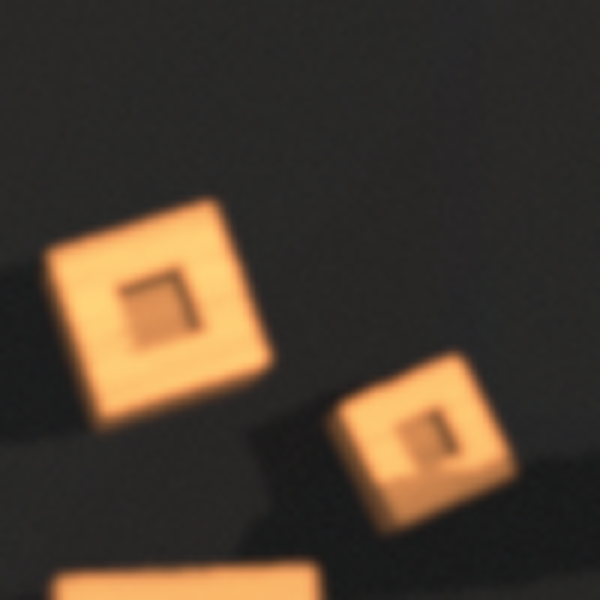

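Call:
jog_arm --deltas '[[[0,0,0],[0.001,-0.001,0.03],0.01],[[0,0,0],[0.001,-0.001,0.065],0.01],[[0,0,0],[0.001,-0.001,0.095],0.01],[[0,0,0],[0.001,-0.001,0.115],0.01],[[0,0,0],[0.001,-0.001,0.115],0.01],[[0,0,0],[0.001,-0.001,0.115],0.01]]'

```text
t: 8.73
tool_pos: [0.5217, 0.1915, 0.1051]
tool_rot: [-2.597, -1.766, 0.004]
contact_force: [-0.3, -0.5, -1.5]
opening: 0.0163
```

Run:
```python
from h import *
o=st()
a=snap('scene','s13.png')[:,:,::-1];b=snap('top','t13.png')[:,:,::-1];w=snap('wrist','w13.png')[:,:,::-1]
S=cam('scene');T=cam('top')
print(proj(S,[.522,.1915,.03]),proj(S,o['tool_pos']-[0,0,.05]))
cv2.imwrite('pics/c13.png',np.hstack([cv2.resize(a[120:220,320:420],(400,400),interpolation=cv2.INTER_CUBIC),cv2.resize(w[50:290,200:440],(400,400),interpolation=cv2.INTER_CUBIC)]))
```

```text
t 8.73 pos [0.5217 0.1915 0.1051] yaw 68.42 tilt 0.17 F [-0.3 -0.5 -1.5] M [-0.02 -0.03 -0.05] op 0.0163 q6 -0.976
[365.66874773 174.63361541] [366.12842156 166.44320065]
```

View pics/c13.png

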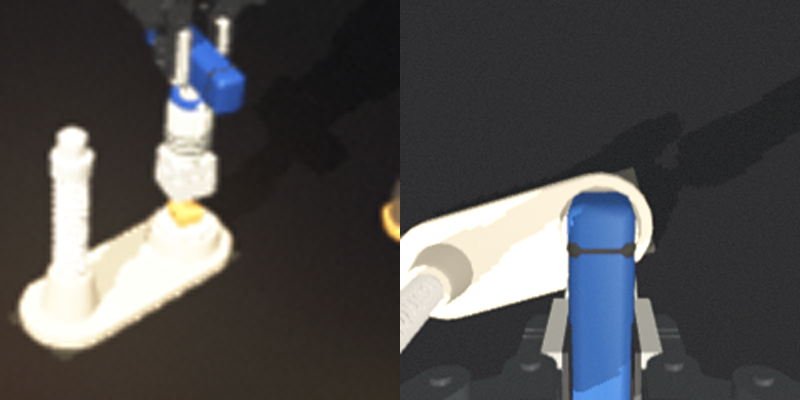

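Call:
jog_arm --deltas '[[[0,0,0],[0,0,0.006],0.01],[[0,0,0],[0,0,0.011],0.01],[[0,0,0],[0,0,0.014],0.01],[[0,0,0],[0,0,0.017],0.01],[[0,0,0],[0,0,0.017],0.01]]'

```text
t: 9.3
tool_pos: [0.5219, 0.1925, 0.0883]
tool_rot: [-2.596, -1.768, 0.002]
contact_force: [0.4, 1.3, -3.0]
opening: 0.0161
```

Run:
```python
from h import *
o=st()
```

```text
t 9.3 pos [0.5219 0.1925 0.0883] yaw 68.51 tilt 0.07 F [ 0.4  1.3 -3. ] M [ 0.02 -0.07  0.01] op 0.0161 q6 -0.976
```

Call:
jog_arm --deltas '[[[0,0,0],[0,0,0.002],0.01],[[0,0,0],[0,0,0.004],0.01],[[0,0,0],[0,0,0.006],0.01],[[0,0,0],[0,0,0.006],0.01]]'

```text
t: 9.63
tool_pos: [0.5221, 0.1926, 0.0827]
tool_rot: [-2.596, -1.768, 0.001]
contact_force: [-0.3, -0.0, -2.3]
opening: 0.0161
```

Run:
```python
from h import *
o=st()
```

```text
t 9.63 pos [0.5221 0.1926 0.0827] yaw 68.51 tilt 0.05 F [-0.3 -0.  -2.3] M [ 0.03  0.02 -0.03] op 0.0161 q6 -0.976
```

Free so far; go on down until the flange carries it.

Call:
jog_arm --deltas '[[[0,0,0],[0,0,0.001],0.01],[[0,0,0],[0,0,0.002],0.01],[[0,0,0],[0,0,0.003],0.01],[[0,0,0],[0,0,0.003],0.01]]'

```text
t: 9.97
tool_pos: [0.5222, 0.1926, 0.08]
tool_rot: [-2.597, -1.768, 0.001]
contact_force: [-0.7, 0.1, -1.8]
opening: 0.0161
```

Run:
```python
from h import *
o=st()
a=snap('scene','s14.png')[:,:,::-1]
cv2.imwrite('pics/c14.png',cv2.resize(a[120:220,320:420],(600,600),interpolation=cv2.INTER_CUBIC))
```

```text
t 9.97 pos [0.5222 0.1926 0.08  ] yaw 68.5 tilt 0.02 F [-0.7  0.1 -1.8] M [0.04 0.05 0.06] op 0.0161 q6 -0.976
```

View pics/c14.png

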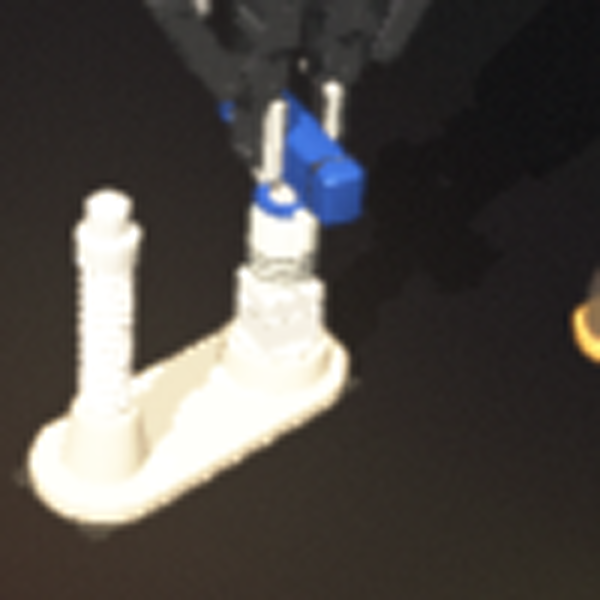

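Call:
jog_arm --deltas '[[[0,0,0],[0,0,0.001],0.01],[[0,0,0],[0,0,0.0015],0.01],[[0,0,0],[0,0,0.0015],0.01],[[0,0,0],[0,0,0.0015],0.01]]'

```text
t: 10.35
tool_pos: [0.5228, 0.1927, 0.0798]
tool_rot: [2.596, 1.768, 0.001]
contact_force: [-3.2, -1.2, 5.1]
opening: 0.0161
```

Run:
```python
from h import *
o=st()
```

```text
t 10.35 pos [0.5228 0.1927 0.0798] yaw 68.5 tilt 0.05 F [-3.2 -1.2  5.1] M [-0.16  0.5   0.09] op 0.0161 q6 -0.976
```

Call:
jog_arm --deltas '[[[0,0,1.5],[0,0,0],0.01],[[0,0,3],[0,0,0],0.01],[[0,0,4.5],[0,0,0],0.01],[[0,0,6],[0,0,0],0.01],[[0,0,6],[0,0,0],0.01]]'

```text
t: 10.77
tool_pos: [0.5231, 0.1926, 0.0798]
tool_rot: [2.685, 1.629, 0.002]
contact_force: [-2.1, -0.4, 5.6]
opening: 0.0162
```

Run:
```python
from h import *
o=st()
```

```text
t 10.77 pos [0.5231 0.1926 0.0798] yaw 62.49 tilt 0.09 F [-2.1 -0.4  5.6] M [-0.3   0.44  0.01] op 0.0162 q6 -0.871
```

Call:
jog_arm --deltas '[[[0,0,1.5],[0,0,0],0.01],[[0,0,3],[0,0,0],0.01],[[0,0,4.5],[0,0,0],0.01],[[0,0,4.5],[0,0,0],0.01]]'

```text
t: 11.1
tool_pos: [0.523, 0.1926, 0.0798]
tool_rot: [2.747, 1.523, 0.002]
contact_force: [-2.2, -0.8, 5.6]
opening: 0.0159
```

Run:
```python
from h import *
o=st()
```

```text
t 11.1 pos [0.523  0.1926 0.0798] yaw 58.01 tilt 0.07 F [-2.2 -0.8  5.6] M [-0.31  0.52  0.03] op 0.0159 q6 -0.793
```

Call:
jog_arm --deltas '[[[0,0,1.5],[0,0,0],0.01],[[0,0,3],[0,0,0],0.01],[[0,0,4],[0,0,0],0.01]]'

```text
t: 11.35
tool_pos: [0.523, 0.1926, 0.0798]
tool_rot: [2.798, 1.426, 0.002]
contact_force: [-2.8, -1.3, 5.0]
opening: 0.016
```

Run:
```python
from h import *
o=st();print(o['effort'].round(2))
```

```text
t 11.35 pos [0.523  0.1926 0.0798] yaw 54.0 tilt 0.07 F [-2.8 -1.3  5. ] M [-0.24  0.49  0.23] op 0.016 q6 -0.723
[  0.   -31.45 -32.54   0.27  -0.79   0.08]
```

Call:
jog_arm --deltas '[[[0,0,1.5],[0,0,0],0.01],[[0,0,3],[0,0,0],0.01],[[0,0,4.5],[0,0,0],0.01],[[0,0,5],[0,0,0],0.01]]'

```text
t: 11.68
tool_pos: [0.523, 0.1926, 0.0798]
tool_rot: [2.858, 1.303, 0.002]
contact_force: [-2.2, -1.6, 5.8]
opening: 0.016
```

Run:
```python
from h import *
o=st();print(o['effort'].round(2))
```

```text
t 11.68 pos [0.523  0.1926 0.0798] yaw 49.02 tilt 0.08 F [-2.2 -1.6  5.8] M [-0.29  0.45  0.19] op 0.016 q6 -0.636
[-2.000e-02 -3.147e+01 -3.253e+01  2.600e-01 -7.600e-01  2.200e-01]
```

Call:
jog_arm --deltas '[[[0,0,1.5],[0,0,0],0.01],[[0,0,3],[0,0,0],0.01],[[0,0,4.5],[0,0,0],0.01],[[0,0,5],[0,0,0],0.01]]'

```text
t: 12.02
tool_pos: [0.523, 0.1926, 0.0798]
tool_rot: [2.912, 1.177, 0.002]
contact_force: [-1.6, -1.4, 5.7]
opening: 0.0161
```

Run:
```python
from h import *
o=st();print(o['effort'].round(2))
```

```text
t 12.02 pos [0.523  0.1926 0.0798] yaw 44.02 tilt 0.08 F [-1.6 -1.4  5.7] M [-0.21  0.36  0.25] op 0.0161 q6 -0.548
[ -0.04 -31.5  -32.51   0.24  -0.73   0.22]
```

Call:
jog_arm --deltas '[[[0,0,1.5],[0,0,0],0.01],[[0,0,3],[0,0,0],0.01],[[0,0,4.5],[0,0,0],0.01],[[0,0,5],[0,0,0],0.01]]'

```text
t: 12.35
tool_pos: [0.5231, 0.1927, 0.0798]
tool_rot: [2.961, 1.049, 0.002]
contact_force: [-2.4, -1.5, 5.9]
opening: 0.0161
```

Run:
```python
from h import *
o=st();print(o['effort'].round(2))
```

```text
t 12.35 pos [0.5231 0.1927 0.0798] yaw 39.02 tilt 0.08 F [-2.4 -1.5  5.9] M [-0.23  0.45  0.2 ] op 0.0161 q6 -0.461
[ -0.06 -31.53 -32.49   0.23  -0.69   0.22]
```

Call:
jog_arm --deltas '[[[0,0,1.5],[0,0,0],0.01],[[0,0,3],[0,0,0],0.01],[[0,0,4.5],[0,0,0],0.01],[[0,0,5],[0,0,0],0.01]]'

```text
t: 12.68
tool_pos: [0.5231, 0.1927, 0.0798]
tool_rot: [3.004, 0.919, 0.002]
contact_force: [-2.2, -1.2, 5.0]
opening: 0.0163
```

Run:
```python
from h import *
o=st();print(o['effort'].round(2))
```

```text
t 12.68 pos [0.5231 0.1927 0.0798] yaw 34.01 tilt 0.09 F [-2.2 -1.2  5. ] M [-0.27  0.38  0.26] op 0.0163 q6 -0.374
[ -0.07 -31.56 -32.47   0.22  -0.65   0.22]
```

Call:
jog_arm --deltas '[[[0,0,1.5],[0,0,0],0.01],[[0,0,3],[0,0,0],0.01],[[0,0,4.5],[0,0,0],0.01],[[0,0,5],[0,0,0],0.01]]'

```text
t: 13.02
tool_pos: [0.5231, 0.1927, 0.0798]
tool_rot: [3.041, 0.787, 0.003]
contact_force: [-1.6, -1.2, 5.6]
opening: 0.0162
```

Run:
```python
from h import *
o=st();print(o['effort'].round(2))
```

```text
t 13.02 pos [0.5231 0.1927 0.0798] yaw 29.01 tilt 0.1 F [-1.6 -1.2  5.6] M [-0.21  0.41  0.16] op 0.0162 q6 -0.287
[ -0.07 -31.6  -32.45   0.21  -0.61   0.22]
```

Call:
jog_arm --deltas '[[[0,0,1.5],[0,0,0],0.01],[[0,0,3],[0,0,0],0.01],[[0,0,4.5],[0,0,0],0.01],[[0,0,5],[0,0,0],0.01]]'

```text
t: 13.35
tool_pos: [0.5232, 0.1927, 0.0798]
tool_rot: [3.073, 0.654, 0.003]
contact_force: [-2.5, 0.2, 5.5]
opening: 0.0158
```

Run:
```python
from h import *
o=st();print(o['effort'].round(2))
```

```text
t 13.35 pos [0.5232 0.1927 0.0798] yaw 24.02 tilt 0.1 F [-2.5  0.2  5.5] M [-0.19  0.36  0.16] op 0.0158 q6 -0.199
[ -0.07 -31.63 -32.43   0.21  -0.57   0.22]
```

Call:
jog_arm --deltas '[[[0,0,1.5],[0,0,0],0.01],[[0,0,3],[0,0,0],0.01],[[0,0,4.5],[0,0,0],0.01],[[0,0,5],[0,0,0],0.01]]'

```text
t: 13.68
tool_pos: [0.5232, 0.1928, 0.0798]
tool_rot: [3.098, 0.519, 0.003]
contact_force: [-1.3, -1.2, 5.7]
opening: 0.016
```

Run:
```python
from h import *
o=st();print(o['effort'].round(2))
```

```text
t 13.68 pos [0.5232 0.1928 0.0798] yaw 19.03 tilt 0.12 F [-1.3 -1.2  5.7] M [-0.1   0.34  0.31] op 0.016 q6 -0.112
[ -0.21 -31.67 -32.41   0.2   -0.52   0.32]
```

Call:
jog_arm --deltas '[[[0,0,1],[0,0,0],0.01],[[0,0,2],[0,0,0],0.01],[[0,0,3],[0,0,0],0.01],[[0,0,4],[0,0,0],0.01]]'

```text
t: 14.02
tool_pos: [0.5233, 0.1928, 0.0798]
tool_rot: [3.114, 0.411, 0.003]
contact_force: [-1.5, -1.3, 4.7]
opening: 0.0157
```

Run:
```python
from h import *
o=st();print(o['effort'].round(2))
```

```text
t 14.02 pos [0.5233 0.1928 0.0798] yaw 15.05 tilt 0.12 F [-1.5 -1.3  4.7] M [-0.18  0.33  0.42] op 0.0157 q6 -0.043
[ -0.3  -31.6  -32.29   0.23  -0.48   0.22]
```

Run:
```python
from h import *
for i in range(4):
    get_image('wrist'); o=ctrl.get_obs(); print(o['wrist_torque'].round(2),o['effort'].round(2)[[0,5]],round(yaw(o),2))
snap('top','t15.png')
```

```text
[-0.23  0.27  0.25] [-0.16  0.33] 15.0
[-0.15  0.27  0.26] [-0.12  0.31] 15.05
[-0.18  0.32  0.28] [-0.13  0.26] 15.07
[-0.2   0.32  0.25] [-0.13  0.25] 15.07
```

Call:
jog_arm --deltas '[[[0,0,1],[0,0,0],0.01],[[0,0,2],[0,0,0],0.01]]'

```text
t: 14.43
tool_pos: [0.5233, 0.1927, 0.0798]
tool_rot: [3.121, 0.357, 0.003]
contact_force: [-1.1, -1.0, 4.7]
opening: 0.0161
```

Run:
```python
from h import *
o=st();print(o['effort'].round(2)[[0,5]])
for i in range(2):
    get_image('wrist'); o=ctrl.get_obs(); print(o['wrist_torque'].round(2),o['effort'].round(2)[[0,5]],round(yaw(o),2))
```

```text
t 14.43 pos [0.5233 0.1927 0.0798] yaw 13.05 tilt 0.12 F [-1.1 -1.   4.7] M [-0.2   0.29  0.42] op 0.0161 q6 -0.008
[-0.3   0.23]
[-0.2   0.33  0.29] [-0.17  0.36] 13.0
[-0.18  0.3   0.25] [-0.13  0.34] 13.06
```

Run:
```python
from h import *
w=snap('wrist','w16.png')[:,:,::-1]; a=cv2.imread('pics/w13.png')
s=snap('scene','s16.png')[:,:,::-1]
cv2.imwrite('pics/c16.png',np.hstack([cv2.resize(x[150:310,240:400],(400,400),interpolation=cv2.INTER_CUBIC) for x in (a,w)]))
cv2.imwrite('pics/c17.png',cv2.resize(s[130:200,340:410],(700,590),interpolation=cv2.INTER_CUBIC))
```

```text
(no output)
```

View pics/c16.png

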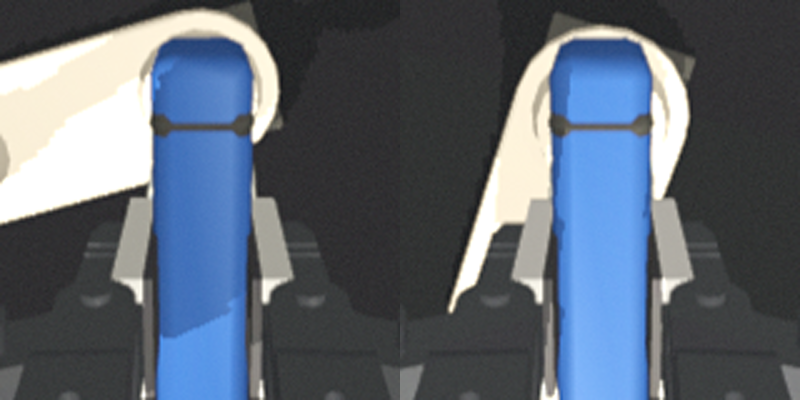

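View pics/c17.png

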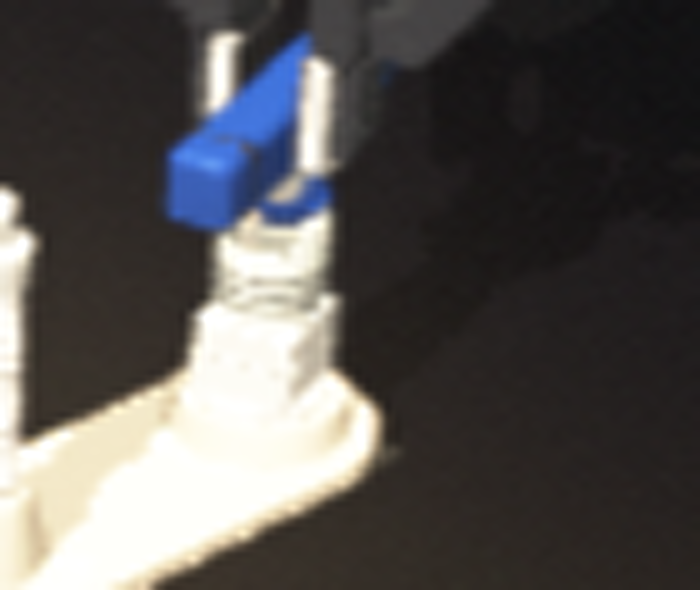

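Call:
jog_arm --deltas '[[[0,0,1],[0,0,0],0.01],[[0,0,2],[0,0,0],0.01]]'

```text
t: 14.8
tool_pos: [0.5233, 0.1928, 0.0798]
tool_rot: [3.127, 0.303, 0.003]
contact_force: [-1.2, -1.1, 4.8]
opening: 0.016
```

Run:
```python
from h import *
o=st();print(o['effort'].round(2)[[0,5]])
for i in range(2):
    get_image('wrist'); o=ctrl.get_obs(); print(o['wrist_torque'].round(2),o['effort'].round(2)[[0,5]],round(yaw(o),2))
```

```text
t 14.8 pos [0.5233 0.1928 0.0798] yaw 11.06 tilt 0.12 F [-1.2 -1.1  4.8] M [-0.14  0.29  0.46] op 0.016 q6 0.027
[-0.37  0.28]
[-0.17  0.26  0.32] [-0.22  0.39] 11.01
[-0.16  0.29  0.31] [-0.18  0.38] 11.07
```

Call:
jog_arm --deltas '[[[0,0,1],[0,0,0],0.01],[[0,0,2],[0,0,0],0.01]]'

```text
t: 15.07
tool_pos: [0.5233, 0.1928, 0.0798]
tool_rot: [3.132, 0.248, 0.003]
contact_force: [-1.5, 0.1, 5.2]
opening: 0.0157
```

Run:
```python
from h import *
o=st();print(o['effort'].round(2)[[0,5]])
for i in range(2):
    get_image('wrist'); o=ctrl.get_obs(); print(o['wrist_torque'].round(2),o['effort'].round(2)[[0,5]],round(yaw(o),2))
```

```text
t 15.07 pos [0.5233 0.1928 0.0798] yaw 9.05 tilt 0.12 F [-1.5  0.1  5.2] M [-0.11  0.26  0.51] op 0.0157 q6 0.062
[-0.4   0.32]
[-0.19  0.32  0.4 ] [-0.23  0.41] 9.0
[-0.17  0.21  0.34] [-0.2   0.41] 9.06
```

Call:
jog_arm --deltas '[[[0,0,0.8],[0,0,0],0.01],[[0,0,1.6],[0,0,0],0.01]]'

```text
t: 15.33
tool_pos: [0.5233, 0.1928, 0.0798]
tool_rot: [3.135, 0.204, 0.004]
contact_force: [-1.5, -0.9, 5.3]
opening: 0.0161
```

Run:
```python
from h import *
o=st();print(o['effort'].round(2)[[0,5]])
for i in range(2):
    get_image('wrist'); o=ctrl.get_obs(); print(o['wrist_torque'].round(2),o['effort'].round(2)[[0,5]],round(yaw(o),2))
```

```text
t 15.33 pos [0.5233 0.1928 0.0798] yaw 7.46 tilt 0.13 F [-1.5 -0.9  5.3] M [-0.17  0.2   0.53] op 0.0161 q6 0.09
[-0.4   0.36]
[-0.18  0.28  0.49] [-0.39  0.56] 7.44
[-0.17  0.27  0.49] [-0.34  0.53] 7.48
```

Call:
jog_arm --deltas '[[[0,0,0.8],[0,0,0],0.01],[[0,0,1.6],[0,0,0],0.01]]'

```text
t: 15.6
tool_pos: [0.5233, 0.1928, 0.0798]
tool_rot: [-3.137, -0.161, -0.004]
contact_force: [-1.3, -0.3, 4.6]
opening: 0.0164
```

Run:
```python
from h import *
o=st();print(o['effort'].round(2)[[0,5]])
for i in range(2):
    get_image('wrist'); o=ctrl.get_obs(); print(o['wrist_torque'].round(2),o['effort'].round(2)[[0,5]],round(yaw(o),2))
```

```text
t 15.6 pos [0.5233 0.1928 0.0798] yaw 5.86 tilt 0.13 F [-1.3 -0.3  4.6] M [-0.14  0.23  0.52] op 0.0164 q6 0.118
[-0.41  0.35]
[-0.1   0.27  0.52] [-0.39  0.53] 5.83
[-0.1   0.27  0.56] [-0.39  0.55] 5.88
```

Call:
jog_arm --deltas '[[[0,0,0.5],[0,0,0],0.01],[[0,0,1],[0,0,0],0.01]]'

```text
t: 15.87
tool_pos: [0.5233, 0.1928, 0.0798]
tool_rot: [-3.139, -0.133, -0.003]
contact_force: [-1.2, -0.7, 4.9]
opening: 0.0162
```

Run:
```python
from h import *
o=st();print(o['effort'].round(2)[[0,5]])
for i in range(2):
    get_image('wrist'); o=ctrl.get_obs(); print(o['wrist_torque'].round(2),o['effort'].round(2)[[0,5]],round(yaw(o),2))
```

```text
t 15.87 pos [0.5233 0.1928 0.0798] yaw 4.87 tilt 0.12 F [-1.2 -0.7  4.9] M [-0.1   0.31  0.46] op 0.0162 q6 0.135
[-0.4   0.38]
[-0.17  0.22  0.42] [-0.38  0.49] 4.85
[-0.13  0.3   0.49] [-0.38  0.5 ] 4.88
```

Call:
jog_arm --deltas '[[[0,0,1],[0,0,0],0.01],[[0,0,2],[0,0,0],0.01],[[0,0,3],[0,0,0],0.01],[[0,0,4],[0,0,0],0.01]]'

```text
t: 16.3
tool_pos: [0.5232, 0.1928, 0.0798]
tool_rot: [-3.141, -0.023, -0.003]
contact_force: [-1.1, 0.3, 5.3]
opening: 0.0154
```

Run:
```python
from h import *
o=st();print(o['effort'].round(2)[[0,5]])
for i in range(3):
    get_image('wrist'); o=ctrl.get_obs(); print(o['wrist_torque'].round(2),o['effort'].round(2)[[0,5]],round(yaw(o),2))
```

```text
t 16.3 pos [0.5232 0.1928 0.0798] yaw 0.83 tilt 0.11 F [-1.1  0.3  5.3] M [-0.08  0.38  0.36] op 0.0154 q6 0.205
[-0.36  0.18]
[-0.11  0.31  0.4 ] [-0.34  0.4 ] 0.79
[-0.16  0.34  0.36] [-0.34  0.42] 0.85
[-0.1   0.35  0.35] [-0.34  0.36] 0.87
```

Call:
jog_arm --deltas '[[[0,0,0.8],[0,0,0],0.01],[[0,0,1.5],[0,0,0],0.01]]'

```text
t: 16.62
tool_pos: [0.5232, 0.1929, 0.0798]
tool_rot: [-3.141, 0.018, -0.003]
contact_force: [-1.9, -0.4, 5.0]
opening: 0.016
```

Run:
```python
from h import *
o=st();print(o['effort'].round(2)[[0,5]])
for i in range(3):
    get_image('wrist'); o=ctrl.get_obs(); print(o['wrist_torque'].round(2),o['effort'].round(2)[[0,5]],round(yaw(o),2))
```

```text
t 16.62 pos [0.5232 0.1929 0.0798] yaw -0.67 tilt 0.11 F [-1.9 -0.4  5. ] M [-0.12  0.37  0.25] op 0.016 q6 0.231
[-0.32  0.17]
[-0.11  0.41  0.24] [-0.3   0.32] -0.7
[-0.09  0.35  0.3 ] [-0.3   0.33] -0.66
[-0.11  0.41  0.26] [-0.31  0.29] -0.65
```

Call:
jog_arm --deltas '[[[0,0,-2],[0,0,0],0.01],[[0,0,-4],[0,0,0],0.01],[[0,0,-6],[0,0,0],0.01],[[0,0,-8],[0,0,0],0.01],[[0,0,-10],[0,0,0],0.01],[[0,0,-12],[0,0,0],0.01],[[0,0,-12],[0,0,0],0.01]]'

```text
t: 17.35
tool_pos: [0.5233, 0.1928, 0.0798]
tool_rot: [-3.126, -0.311, -0.003]
contact_force: [-1.1, -1.3, 5.1]
opening: 0.0163
```

Run:
```python
from h import *
o=st();print(o['effort'].round(2)[[0,5]])
```

```text
t 17.35 pos [0.5233 0.1928 0.0798] yaw 11.38 tilt 0.12 F [-1.1 -1.3  5.1] M [-0.13  0.29  0.11] op 0.0163 q6 0.021
[ 0.04 -0.13]
```

Call:
jog_arm --deltas '[[[0,0,0],[0,0,-0.003],0.01],[[0,0,0],[0,0,-0.008],0.01],[[0,0,0],[0,0,-0.015],0.01]]'

```text
t: 17.6
tool_pos: [0.5216, 0.1924, 0.0927]
tool_rot: [3.126, 0.309, -0.003]
contact_force: [-0.4, -0.7, -2.4]
opening: 0.016
```

Run:
```python
from h import *
o=st();go([.5233,.1928,.22],11.4);go([.5604,-.0887,.22],19.7);go([.5604,-.0887,.22],109.7)
```

```text
t 17.6 pos [0.5216 0.1924 0.0927] yaw 11.29 tilt 0.12 F [-0.4 -0.7 -2.4] M [ 0.01 -0.01  0.05] op 0.016 q6 0.022
yaw now 11.290116326370354 rot [-0.01  0.12 -0.11] shift [ 0.0015 -0.     -0.1273]
yaw now 11.290116326370354 rot [-0.02  0.12 -8.41] shift [-0.0173  0.2833 -0.1273]
yaw now 11.290116326370354 rot [-1.100e-01  8.000e-02 -9.841e+01] shift [-0.0173  0.2833 -0.1273]
```

Call:
jog_arm --deltas '[[[0,0,0],[0,0,-0.035],0.01],[[0,0,0],[0,0,-0.075],0.01],[[0,0,0],[0,0,-0.11],0.01],[[0,0,0],[0,0,-0.127],0.01],[[0,0,-98.3],[-0.017,0.283,-0.127],0.01],[[0,0,-98.3],[-0.017,0.283,-0.127],0.01],[[0,0,-98.3],[-0.017,0.283,-0.127],0.01],[[0,0,-98.3],[-0.017,0.283,-0.127],0.01],[[0,0,-98.3],[-0.017,0.283,-0.127],0.01],[[0,0,-98.3],[-0.017,0.283,-0.127],0.01],[[0,0,-98.3],[-0.017,0.283,-0.127],0.01],[[0,0,-98.3],[-0.017,0.283,-0.127],0.01]]'

```text
t: 18.6
tool_pos: [0.5606, -0.0924, 0.2207]
tool_rot: [2.656, 1.678, -0.003]
contact_force: [0.2, 0.8, -1.3]
opening: 0.0161
```

Run:
```python
from h import *
o=st();go([.5602,-.0887,.20],109.7)
```

```text
t 18.6 pos [ 0.5606 -0.0924  0.2207] yaw 64.57 tilt 0.12 F [ 0.2  0.8 -1.3] M [-0.    0.09  0.01] op 0.0161 q6 -1.42
yaw now 64.57104888844698 rot [ -0.09   0.08 -45.13] shift [ 0.0032 -0.0019  0.0207]
```

Call:
jog_arm --deltas '[[[0,0,-45.1],[0.003,-0.002,0],0.01],[[0,0,-45.1],[0.003,-0.002,0],0.01],[[0,0,-45.1],[0.003,-0.002,0],0.01],[[0,0,-45.1],[0.003,-0.002,0],0.01],[[0,0,-45.1],[0.003,-0.002,0],0.01],[[0,0,-45.1],[0.003,-0.002,0],0.01],[[0,0,-45.1],[0.003,-0.002,0],0.01],[[0,0,-45.1],[0.003,-0.002,0],0.01],[[0,0,-45.1],[0.003,-0.002,0],0.01],[[0,0,-45.1],[0.003,-0.002,0],0.01]]'

```text
t: 19.43
tool_pos: [0.5604, -0.0845, 0.2207]
tool_rot: [-1.813, -2.565, 0.0]
contact_force: [0.5, 0.5, -1.8]
opening: 0.0161
```

Run:
```python
from h import *
o=st();go([.5602,-.0887,.12],109.7)
```

```text
t 19.43 pos [ 0.5604 -0.0845  0.2207] yaw 109.49 tilt 0.05 F [ 0.5  0.5 -1.8] M [0.05 0.03 0.04] op 0.0161 q6 -2.192
yaw now 109.49177192527355 rot [-0.03 -0.03 -0.21] shift [-0.004  -0.0015  0.1007]
```

Call:
jog_arm --deltas '[[[0,0,-0.2],[-0.004,-0.0015,0.03],0.01],[[0,0,-0.2],[-0.004,-0.0015,0.065],0.01],[[0,0,-0.2],[-0.004,-0.0015,0.095],0.01],[[0,0,-0.2],[-0.004,-0.0015,0.115],0.01],[[0,0,-0.2],[-0.004,-0.0015,0.115],0.01],[[0,0,-0.2],[-0.004,-0.0015,0.115],0.01]]'

```text
t: 19.93
tool_pos: [0.5596, -0.0886, 0.1046]
tool_rot: [-1.806, -2.566, 0.002]
contact_force: [0.5, 0.3, -1.8]
opening: 0.0161
```

Run:
```python
from h import *
o=st();go([.5602,-.0887,.094],109.7)
s=snap('scene','s20.png')[:,:,::-1]
cv2.imwrite('pics/c20.png',cv2.resize(s[160:290,230:360],(600,600),interpolation=cv2.INTER_CUBIC))
```

```text
t 19.93 pos [ 0.5596 -0.0886  0.1046] yaw 109.72 tilt 0.19 F [ 0.5  0.3 -1.8] M [-0.04 -0.01 -0.04] op 0.0161 q6 -2.203
yaw now 109.72097946736403 rot [-0.15 -0.11  0.02] shift [-0.0003  0.0006  0.0106]
```

View pics/c20.png

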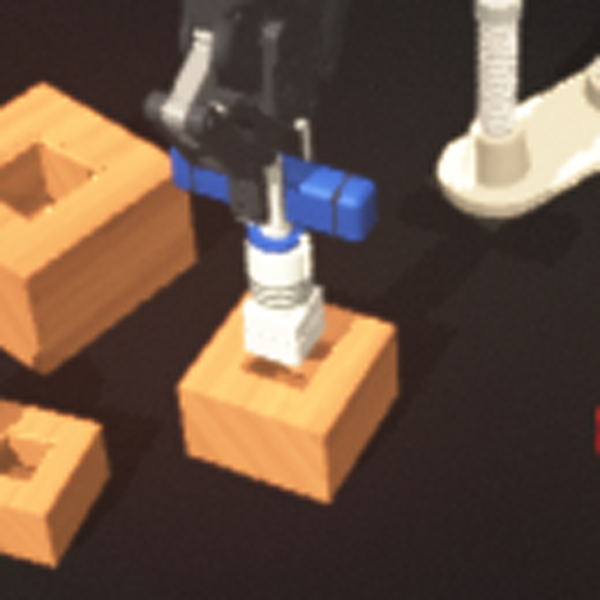

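Call:
jog_arm --deltas '[[[0,0,0],[0,0.0005,0.006],0.01],[[0,0,0],[0,0.0005,0.012],0.01],[[0,0,0],[0,0.0005,0.016],0.01],[[0,0,0],[0,0.0005,0.016],0.01]]'

```text
t: 20.32
tool_pos: [0.5635, -0.0894, 0.0946]
tool_rot: [1.805, 2.566, 0.002]
contact_force: [-4.4, 0.9, 12.3]
opening: 0.0162
```

Run:
```python
from h import *
o=st()
```

```text
t 20.32 pos [ 0.5635 -0.0894  0.0946] yaw 109.75 tilt 0.29 F [-4.4  0.9 12.3] M [0.28 0.91 0.04] op 0.0162 q6 -2.203
```

Call:
jog_arm --deltas '[[[0,0,0],[0,0,-0.006],0.01],[[0,0,0],[0,0,-0.01],0.01],[[0,0,0],[0,0,-0.01],0.01]]'

```text
t: 20.57
tool_pos: [0.5619, -0.089, 0.1011]
tool_rot: [1.806, 2.568, 0.001]
contact_force: [-0.1, -0.6, -1.7]
opening: 0.0158
```

Run:
```python
from h import *
st();S=cam('scene')
e=cv2.imread('pics/s11.png');f=snap('scene','s21.png')[:,:,::-1]
g=lambda x:cv2.resize(x[205:265,262:322],(600,600),interpolation=cv2.INTER_CUBIC)
cv2.imwrite('pics/e21.png',g(e));cv2.imwrite('pics/f21.png',g(f))
```

```text
t 20.57 pos [ 0.5619 -0.089   0.1011] yaw 109.75 tilt 0.14 F [-0.1 -0.6 -1.7] M [-0.01  0.   -0.06] op 0.0158 q6 -2.203
```

View pics/e21.png

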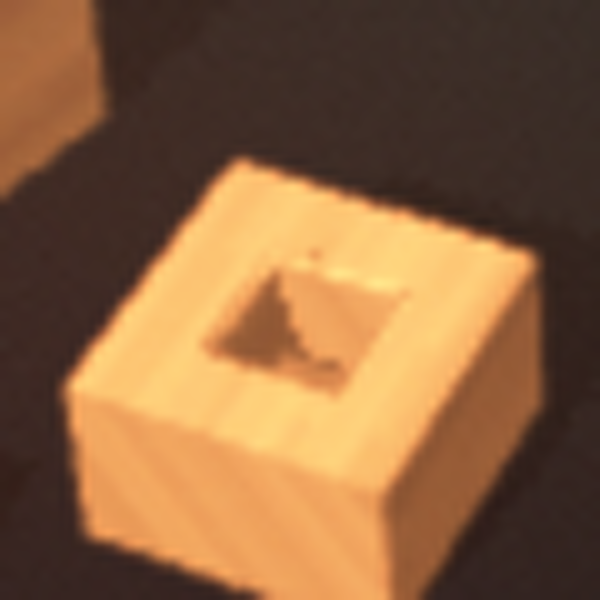

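View pics/f21.png

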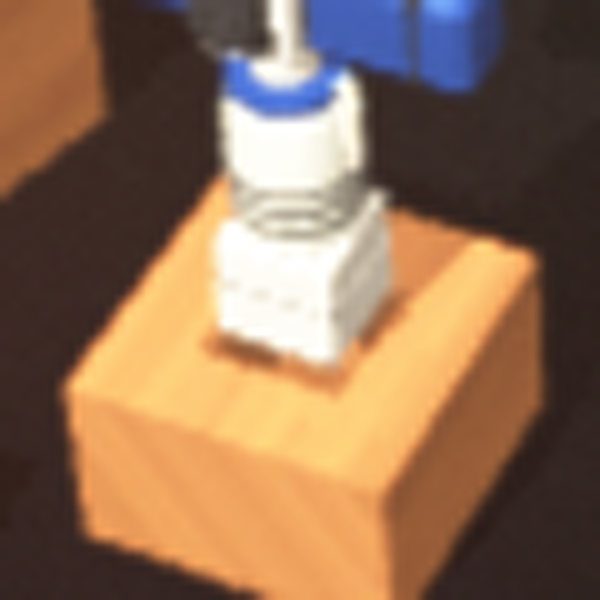

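Run:
```python
from h import *
S=cam('scene')
P=lambda q,z:np.array([plane(S,x/10-.05+262,y/10-.05+205,z) for x,y in q])
b=P([(240,158),(540,258),(383,490),(65,388)],.045);print('block',b.mean(0),[np.linalg.norm(b[i]-b[i-1]).round(4) for i in range(4)],np.degrees(np.arctan2(*(b[1]-b[0])[[1,0]])))
w=P([(283,263),(408,292),(345,395),(205,345)],.045);print('well',w.mean(0),[np.linalg.norm(w[i]-w[i-1]).round(4) for i in range(4)])
for z in(.0495,.0511):
    s=P([(218,332),(330,365),(390,285)],z);print('sock',z,(s[0]+s[2])/2,[np.linalg.norm(s[i]-s[i-1]).round(4) for i in (1,2)],np.degrees(np.arctan2(*(s[1]-s[0])[[1,0]])),np.degrees(np.arctan2(*(s[2]-s[1])[[1,0]])))
```

```text
block [ 0.56051775 -0.08805274  0.045     ] [np.float64(0.0737), np.float64(0.0719), np.float64(0.0708), np.float64(0.0715)] 18.972024976211944
well [ 0.56169893 -0.0883103   0.045     ] [np.float64(0.0276), np.float64(0.0279), np.float64(0.0312), np.float64(0.0327)]
sock 0.0495 [ 0.56112322 -0.08904344  0.0495    ] [np.float64(0.0252), np.float64(0.0251)] 22.359842610657548 107.83393905044727
sock 0.0511 [ 0.56233688 -0.09001996  0.0511    ] [np.float64(0.0252), np.float64(0.025)] 22.35984261065754 107.8339390504469
```

Run:
```python
from h import *
st();go([.561,-.0878,.0945],109.9)
```

```text
t 20.62 pos [ 0.5615 -0.0889  0.1003] yaw 109.74 tilt 0.07 F [-1.1  0.3 -2.9] M [-0.03 -0.   -0.01] op 0.0158 q6 -2.203
yaw now 109.74108685596201 rot [ 0.06  0.04 -0.16] shift [ 0.0012 -0.0001  0.0058]
```

Call:
jog_arm --deltas '[[[0,0,0],[0.001,0.0008,0],0.01],[[0,0,0],[0.001,0.0008,0],0.01],[[0,0,0],[0.001,0.0008,0],0.01],[[0,0,0],[0.001,0.0008,0],0.01]]'

```text
t: 20.95
tool_pos: [0.5612, -0.0874, 0.0992]
tool_rot: [-1.807, -2.569, 0.0]
contact_force: [-0.3, 0.7, -2.1]
opening: 0.0161
```

Run:
```python
from h import *
st();go([.561,-.0878,.0945],109.9)
```

```text
t 20.95 pos [ 0.5612 -0.0874  0.0992] yaw 109.75 tilt 0.05 F [-0.3  0.7 -2.1] M [ 0.01 -0.05  0.  ] op 0.0161 q6 -2.201
yaw now 109.75003040131743 rot [-0.04 -0.03 -0.15] shift [-0.0003 -0.0003  0.0047]
```

Descend 9 mm in small steps.

Call:
jog_arm --deltas '[[[0,0,0],[-0.0003,-0.0002,0.003],0.01],[[0,0,0],[-0.0003,-0.0002,0.006],0.01],[[0,0,0],[-0.0003,-0.0002,0.009],0.01],[[0,0,0],[-0.0003,-0.0002,0.009],0.01]]'

```text
t: 21.28
tool_pos: [0.5607, -0.0877, 0.0895]
tool_rot: [-1.807, -2.568, 0.001]
contact_force: [-0.5, 0.9, -1.6]
opening: 0.016
```

Run:
```python
from h import *
st()
```

```text
t 21.28 pos [ 0.5607 -0.0877  0.0895] yaw 109.74 tilt 0.11 F [-0.5  0.9 -1.6] M [ 0.03  0.08 -0.03] op 0.016 q6 -2.202
```

Call:
jog_arm --deltas '[[[0,0,0],[0,0,0.005],0.01],[[0,0,0],[0,0,0.01],0.01],[[0,0,0],[0,0,0.015],0.01],[[0,0,0],[0,0,0.02],0.01],[[0,0,0],[0,0,0.0235],0.01],[[0,0,0],[0,0,0.0235],0.01],[[0,0,0],[0,0,0.0235],0.01]]'

```text
t: 21.87
tool_pos: [0.5612, -0.0878, 0.0668]
tool_rot: [-1.807, -2.569, 0.0]
contact_force: [-0.0, -0.6, -2.1]
opening: 0.0162
```

Run:
```python
from h import *
st()
```

```text
t 21.87 pos [ 0.5612 -0.0878  0.0668] yaw 109.75 tilt 0.04 F [-0.  -0.6 -2.1] M [-0.02 -0.01  0.05] op 0.0162 q6 -2.202
```

Just above the floor; 1.8 mm more to touch it.

Call:
jog_arm --deltas '[[[0,0,0],[0,0,0.001],0.01],[[0,0,0],[0,0,0.0018],0.01],[[0,0,0],[0,0,0.0018],0.01],[[0,0,0],[0,0,0.0018],0.01]]'

```text
t: 22.2
tool_pos: [0.5614, -0.0881, 0.0656]
tool_rot: [1.808, 2.569, -0.0]
contact_force: [-0.6, -0.7, -2.9]
opening: 0.0159
```

Run:
```python
from h import *
st()
```

```text
t 22.2 pos [ 0.5614 -0.0881  0.0656] yaw 109.74 tilt 0.02 F [-0.6 -0.7 -2.9] M [-0.13  0.2   0.01] op 0.0159 q6 -2.202
```

Call:
jog_arm --deltas '[[[0,0,0],[0,0,0.0007],0.01],[[0,0,0],[0,0,0.0007],0.017],[[0,0,0],[0,0,0.0007],0.02],[[0,0,0],[0,0,0.0007],0.025],[[0,0,0],[0,0,0.0007],0.035],[[0,0,0],[0,0,0.0007],0.05],[[0,0,0],[0,0,0.0007],0.06],[[0,0,0],[0,0,0.0007],0.06],[[0,0,0],[0,0,0.0007],0.06]]'

```text
t: 22.95
tool_pos: [0.5615, -0.0879, 0.0649]
tool_rot: [1.807, 2.569, 0.0]
contact_force: [-0.4, 0.1, 0.2]
opening: 0.06
```

Call:
jog_arm --deltas '[[[0,0,0],[0,0,-0.01],0.06],[[0,0,0],[0,0,-0.03],0.06],[[0,0,0],[0,0,-0.06],0.06],[[0,0,0],[0,0,-0.09],0.06],[[0,0,0],[0,0,-0.12],0.06],[[0,0,0],[0,0,-0.14],0.06],[[0,0,0],[0,0,-0.14],0.06],[[0,0,0],[0,0,-0.14],0.06]]'

```text
t: 23.62
tool_pos: [0.5624, -0.0882, 0.2071]
tool_rot: [1.805, 2.566, 0.002]
contact_force: [0.9, -0.4, -1.0]
opening: 0.0602
```

Run:
```python
from h import *
o=st()
w=snap('wrist','w30.png')[:,:,::-1];s=snap('scene','s30.png')[:,:,::-1]
cv2.imwrite('pics/c30.png',np.hstack([cv2.resize(w[80:320,200:440],(400,400),interpolation=cv2.INTER_CUBIC),cv2.resize(s[140:260,260:380],(400,400),interpolation=cv2.INTER_CUBIC)]))
c,bx=blob('s30.png',lambda i:(i[:,:,0]-i[:,:,2])>40,(262,195,320,232));print(c,bx.round(1),'start [290.22 215.64]')
```

```text
t 23.62 pos [ 0.5624 -0.0882  0.2071] yaw 109.75 tilt 0.23 F [ 0.9 -0.4 -1. ] M [ 0.12  0.01 -0.03] op 0.0602 q6 -2.202
[290.81322018 215.85682369] [[264.8 221.6]
 [271.1 201.5]
 [314.2 214.9]
 [308.  235. ]] start [290.22 215.64]
```

View pics/c30.png

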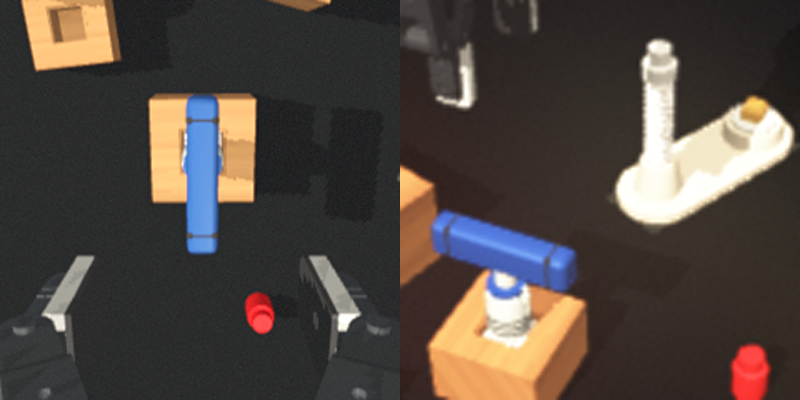

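Run:
```python
from h import *
print(job.finish_job())
```

```text
the job is handed in; nothing more can be done
None
```

I turned the screw clockwise until the key's handle clicked over, then stopped, put the key back in its stand and handed the job in at about 24 s. No verdict came back.

**Screw:** The socket went right down over the brass head and met the flange within about 0.2 mm of the expected height. Torque stayed near 0.2 N m while the screw ran down, rose to about 0.52 N m, then fell to about 0.27 N m as the handle broke over. I stopped there, eased the key back by 12° and lifted it off.

**Key:** It went into the middle-sized stand at the same turn as at the start. The last scene picture shows the bar upright and within about 1 px of where it began. The gripper came down to the height at which I first grasped the key. It then opened and moved clear, with about 1 N or less on it.

**What went wrong or disagreed:**
- **First grasp:** The fingers closed on air above the bar. In the pictures the fingertips sit about 27 mm behind the stated TCP, so I reopened, went lower and gripped.
- **First return to the stand:** The socket touched the rim of the well with about 12 N. I lifted, shifted by 1 to 2 mm and went in cleanly.
- **Not measured directly:** The screw's tension is inferred from the torque rise and fall. The torque signals were noisy, at about 0.05 N m, and two of them did not agree closely while the arm was moving.
- **Microphone, adaptor and dome:** I planned no contact with any of them. The adaptor shows in place in the last pictures, but I did not check the microphone or the dome by measurement at the end.

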